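# Load the turtle and shut the stock tray in the stall cabinet

### The job

Pack up at the craft stall: swing the brass hasp right out, past square to the cabinet's front, then set the green-shelled turtle on its feet in the tray's free compartment and let go of it. Then slide the loaded tray, handle outwards, fully home into the cabinet's low bay, with the two tins still standing in it, and swing the hasp fully shut over the tray's brass catch. Do not disturb the fish, the armadillo or the thread spool.

Things in the scene. Friction and masses are not known exactly. Their poses are not given: they have to be found in the camera images.
- cabinet: Fixed wooden cabinet, 170 deep (its x) x 205 wide (y) x 205 high. Origin on the table in the bay; +x points into the bay, -x is the front, z up. Open floorless bay at table level: 181 wide, 68 high, mouth at x = -80, back stop at x = 75. With the tray home, the tray's origin and axes coincide with these. Above the bay a closed front, z = 68 to 190. Small carvings on top, up to z = 240.
- board_edge (a point): Middle of the lower front edge of the cabinet's top display board, at (-130, 0, 190) of the cabinet. The board, 230 wide, overhangs the front by 50, so to reach the handle or the hasp knob the tool must be tilted about 35 to 45 degrees: fingertips towards the cabinet, gripper leaning away from it.
- hasp_window (a point): Centre of the window (37 long, 18 high) in the hasp, a brass strap 75 long from the hinge, 4 thick, z = 10 to 44. Shut, the window encloses the tray's catch; this point is 38.5 from the hinge axis at z = 27.
- tray_catch (a point): Outer end of the tray's brass catch, at (-95, -58, 27) of the tray: a stub 12 wide, 10 high, standing 20 out of the tray's front.
- bay_mouth (a point): Middle of the bay's mouth at table level, at (-80, 0, 0) of the cabinet.
- hasp (a joint): Hasp angle (rad): 0 = shut flat across the mouth, grows as it swings out, counter-clockwise from above, to a stop at 2.1; 1.57 = square out from the front. It stays where it is left (hinge friction 0.04 N m, about 0.6 N at the knob). Starts ajar across the mouth at 0.2 to 0.6; clear of the tray's way above 1.5.
- hasp_hinge (a point): Upright hinge pin of the hasp, at (-85, -97) of the cabinet; this point is on the axis at the knob's grip height, z = 70.
- hasp_knob (a point): Grip point of the hasp's red upright round knob: 12 diameter, z = 36 to 89, this point on its axis at z = 70, 71.5 from the hinge axis; when shut it lies at (-110, -30) of the cabinet. Pinch it between the fingers (it may turn between them), or push it.
- tray: Loose plywood tray, 150 long (x) x 170 wide (y) x 34 high, 4 mm floor and walls, about 0.4 kg unloaded; origin under its centre; +x is the end that enters the bay first, -x its front. A divider at y = -21, 30 high, leaves a free compartment (142 x 100 inside, y = -19 to 81) and a narrow one (58 wide) holding two tins. Starts on the table within 0.5 rad of the cabinet's direction.
- tray_handle (a point): Grip point of the tray's handle, at (-106, 25, 28) of the tray: a blue upright fin, 12 thick (tray y), reaching from the tray's front (x = -75) out to x = -122, z = 6 to 46. Pinch it across its thickness.
- free_compartment (a point): Centre of the free compartment's floor, at (0, 31, 4) of the tray.
- turtle: Carved turtle, dark wood with a green shell and yellow marks on top; 98 long over head and tail (its x, head at +x at 56), shell 60 x 42 with flat sides, 39 high, feet 56 across; about 0.14 kg. Origin on the underside of its feet at its middle, z up. Pinch it across the shell (its y), at about 27 above its feet.
- tin0: Loose tin with red lid, 49 diameter, 42 high, standing in the narrow compartment of the tray; origin under its centre.
- tin1: Loose tin with yellow lid, 49 diameter, 42 high, standing in the narrow compartment of the tray; origin under its centre.
- fish: Bystander: terracotta carved fish, 88 x 30 x 36 high; origin under its middle. Leave alone.
- armadillo: Bystander: pale carved armadillo with dark bands, 85 x 38 x 32 high; origin under its middle. Leave alone.
- spool: Bystander: red thread spool, 42 diameter, 50 high, standing; origin under its centre. Leave alone.

How it is judged:
By the outcome, as a careful person would: the job done as asked, in the order asked, and still so for the second after the job is handed in, with the robot touching nothing.
It also fails if it takes over 72 s, if anything falls off the work surface, if the arm or the gripper's body presses on something with over 40 N, if the wrist force passes 120 N, or if a joint passes its speed limit or range.

### The arm

A 6-joint arm with a two-finger parallel gripper is mounted at the origin on the work surface. World frame = base frame: x ahead of the robot, y to its left, z up, the work surface at z = 0. Lengths are in mm, angles in rad, forces in N, time in s.
With the tool pointing down it reaches from about 325 to 850 mm from the base axis. Payload 4.4 kg.
Tool frame: the origin (TCP) lies at the very end of the fingers, on their centre line; the grasp point (between the pads) lies env.tcp_to_grasp behind it (env.tcp_to_grasp is the distance from the TCP to the grasp point, in mm); z points along the fingers, y is the line along which they close (so a half turn about z gives the same grasp; the last joint's range is limited). The gripper opens to 94 mm and grips with 3 to 60 N. Pads are 16 mm wide; open, the fingers measure 119 mm over their backs; the gripper's body (75 mm by 177 mm) begins 78 mm behind the grasp point.
Start: joints at [-1.365, 0.207, 1.542, -0, 1.393, -0.15], TCP at [200.284, -538.993, 205.447] pointing down, gripper open.
Joint ranges: [-2.73, 2.73], [-0.86, 2.22], [0.23, 2.46], [-1.11, 4.25], [0.08, 2.63], [-2.82, 2.82]. Speed limits (rad/s): [2.79, 2.79, 3.14, 3.14, 3.14, 3.14].

### API

Orientations are given as [roll, pitch, yaw] about the fixed x, y, z axes, in that order (R = Rz(yaw) Ry(pitch) Rx(roll)).
In Python, from plant import env gives the robot as it stands.
- The arm moves only by the tool servo_tool, never from a script. Its argument "series" is one flat list of numbers, 5 for each row, row after row: the shift along the tool's x, y, z in units of 80 mm (1.0 is 80 mm), then the turn about the tool's z in units of 45 degrees (1.0 is 45 degrees), then the opening, from 0 (shut) to 1 (fully open). A call has 1 to 20 rows; each row is the pose to reach, as a shift and turn from the pose commanded when the call began, along the tool's axes at that moment; what a row does not reach only later rows make up. A row lasts 1/8 s, in which the tool goes at most 62.5 mm and 10.7 degrees, less where a joint would pass 70% of its speed; a pose out of reach is approached as far as the arm can. A call with a number of a shift or a turn outside -1 to 1 is refused whole. A call with a gripper value outside its range is refused whole. The fingers move at their own pace and stop on an object; the grip force is fixed at half the most. Time passes only in rows, so rows that repeat a pose let the fingers close. It gives the time, the measured TCP pose, the force, the opening and the grip force at its end, in the units of the state.
- env.get_obs(): the state, without advancing time (a new reading comes with each control period).
- env.read_camera(name): name is "side" or "top" or "wrist"; returns a dict with "frame" (480x640x3 uint8, red, green, blue), "depth" (480x640 float32, mm along the optical axis (not along the pixel's ray), 0 where there is no reading), "fovy" (degrees; the focal length in pixels is half the picture's height over the tangent of half this angle, whatever the lens; pixels are square), "cx", "cy" (the principal point, pixels), "T" (4x4, takes a point from camera to world coordinates). Camera axes: x right, y up, looking along -z (the intrinsics and any distortion apply to the point x, -y, -z); pixel columns grow to the right and rows downward; lengths in mm; the calibration is good to about 2 mm. A picture is of the moment at which its call begins.
- env.sign_off(): hands the job in; it is judged then, once.
The state is a dict: "time_s": time; "q": joint angles; "qd": joint speeds; "joint_efforts": joint torques, N m; "ee_pos": TCP position; "orientation": TCP orientation; "ft_force": force on the tool from outside, world axes, zero at the start; "torque": the same for the moment, N m; "gripper_width": finger opening in mm; "finger_force": force on a finger pad.
Only numpy, scipy, OpenCV 4.12 (cv2) and the standard library are available. Lean on these libraries where they do the work, as an engineer would, in place of code of your own. Each camera call takes 0.05 s, during which the arm holds its last target. There are 200 camera calls.

## Working session

There is one attempt and no reset: what is moved stays moved. The work goes in short steps, Python scripts to look and compute and a tool call to move; the robot and the scene stay as the last step left them, time stands still between calls to the robot, and variables do not carry over. Pictures are saved under pics/ and viewed, at most 10 in all, crops included, and the job is handed in when it is done.

Besides the shell and the picture viewer there is one more tool, called after ">>>" in YAML: its name, and indented under it one key for each argument. servo_tool: Moves the arm, as the interface text tells. Its arguments: {"type":"object","properties":{"series":{"type":"array","items":{"type":"number"}}},"required":["series"]}

```bash
ls; mkdir -p pics; cat > h.py <<'E'
import numpy as np, cv2
from plant import env
def cam(n):
    c=env.read_camera(n); c['f']=240/np.tan(np.radians(c['fovy']/2)); return c
def ray(c,u,v):
    d=np.array([(u-c['cx'])/c['f'],-(v-c['cy'])/c['f'],-1.]); T=np.array(c['T']); return T[:3,3],T[:3,:3]@d
def onz(c,u,v,z):
    o,d=ray(c,u,v); return o+d*(z-o[2])/d[2]
def pts(c):
    v,u=np.mgrid[0:480,0:640]; D=c['depth']; T=np.array(c['T'])
    P=np.stack([(u-c['cx'])/c['f']*D,-(v-c['cy'])/c['f']*D,-D],-1); return P@T[:3,:3].T+T[:3,3]
E
python3 - <<'E'
from h import *
print([a for a in dir(env) if a[0]!='_'],env.tcp_to_grasp)
print(env.get_obs())
for n in('top','side'):
    c=cam(n); print(n,{k:v for k,v in c.items() if k not in('frame','depth')}); cv2.imwrite(f'pics/{n}0.png',c['frame'][...,::-1]); np.savez(f'{n}0.npz',**c)
E
```

```text
pics
['MotionError', 'get_obs', 'read_camera', 'sign_off', 'tcp_to_grasp'] 18.8
{'time_s': 0.0, 'q': array([-1.36550241e+00,  2.07439356e-01,  1.54290421e+00, -1.71137006e-05,
        1.39348933e+00, -1.50489061e-01]), 'qd': array([ 0.00137688, -0.00116857,  0.0002361 , -0.00076046, -0.00032231,
       -0.00165082]), 'joint_efforts': array([-7.73794436e-04, -3.70879519e+01, -2.81418622e+01,  6.97942916e-02,
        3.62647721e-02, -1.73142384e-04]), 'ee_pos': array([ 200.11425089, -538.21529489,  204.30340938]), 'orientation': array([-3.13937520e+00, -3.19212605e-04,  3.55785660e-01]), 'ft_force': array([ 0.45367875,  0.46978712, -0.32108293]), 'torque': array([ 0.01313609,  0.05249369, -0.01416901]), 'finger_force': 0.0, 'gripper_width': 94.08843059235667}
top {'fovy': 57.66457669315282, 'cx': 324.3970744052471, 'cy': 241.19919843970195, 'T': array([[ 4.88676304e-04,  9.99299131e-01, -3.74300317e-02,
         5.46875484e+02],
       [-9.99984089e-01,  6.98676720e-04,  5.59760442e-03,
        -7.29546976e+01],
       [ 5.61983273e-03,  3.74267008e-02,  9.99283573e-01,
         1.09593308e+03],
       [ 0.00000000e+00,  0.00000000e+00,  0.00000000e+00,
         1.00000000e+00]]), 'f': np.float64(435.97622327026517)}
side {'fovy': 47.83608923989797, 'cx': 309.3479739925658, 'cy': 235.50355977365464, 'T': array([[ 9.48958245e-01,  2.75677175e-01, -1.53232973e-01,
         4.24568810e+02],
       [-3.15361223e-01,  8.37117114e-01, -4.46970061e-01,
        -5.13639730e+02],
       [ 5.05450050e-03,  4.72479663e-01,  8.81327079e-01,
         1.01042343e+03],
       [ 0.00000000e+00,  0.00000000e+00,  0.00000000e+00,
         1.00000000e+00]]), 'f': np.float64(541.1306174913672)}
```

View pics/top0.png

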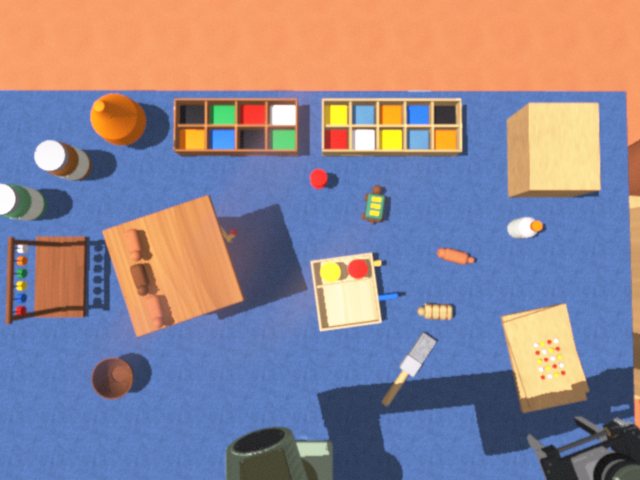

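View pics/side0.png

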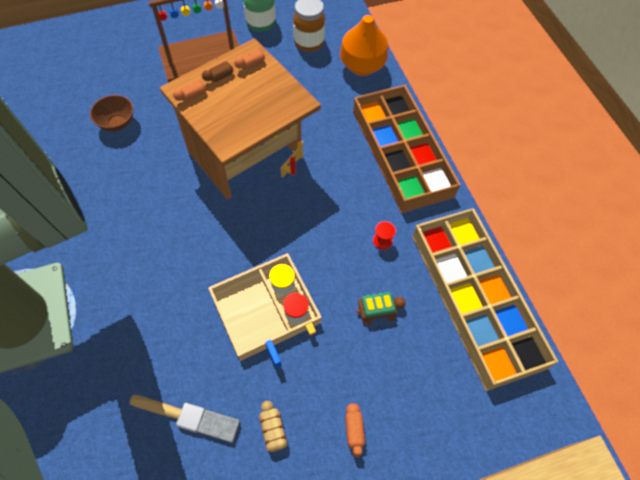

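```bash
cat >> h.py <<'E'
def hsv(c): return cv2.cvtColor(c['frame'],cv2.COLOR_RGB2HSV)
def blobs(m,mn=15):
    n,l,s,ce=cv2.connectedComponentsWithStats(m.astype(np.uint8)); return [(l==i) for i in range(1,n) if s[i,4]>=mn]
E
python3 - <<'E'
from h import *
np.set_printoptions(precision=1,suppress=True)
for n in('top','side'):
    c=dict(np.load(n+'0.npz')); P=pts(c); H=hsv(c); h,s,v=H[...,0].astype(int),H[...,1],H[...,2]
    ok=c['depth']>0; z=P[...,2]
    print(n,'table z',np.median(z[(abs(h-110)<12)&(s>100)&ok]))
    m=ok&(z>195)&(z<215)&(P[...,0]>300)&(P[...,1]>50)
    b=max(blobs(m),key=lambda b:b.sum()); q=P[b]; r=cv2.minAreaRect(q[:,:2].astype(np.float32)); print('board',np.median(q[:,2]),r,'\n',cv2.boxPoints(r))
    red=((h<5)|(h>175))&(s>190)&(v>110); yel=(abs(h-28)<5)&(s>170)&(v>120); blu=(abs(h-107)<8)&(s>200)&(v>150); grn=(abs(h-75)<15)&(s>90)
    for nm,mm in(('red',red),('yel',yel),('blu',blu),('grn',grn)):
        for b in blobs(mm&ok,8):
            q=P[b]; 
            if b.sum()<900 and 300<q[:,0].mean()<740: vv,uu=np.nonzero(b); print(nm,b.sum(),'px',uu.mean(),vv.mean(),'med',np.median(q,0),'max z',q[:,2].max())
    m=ok&(z>15)&(z<60)&(P[...,0]>350)&(P[...,0]<650)&(P[...,1]<0)&(P[...,1]>-420)
    for b in blobs(m,60):
        q=P[b]; r=cv2.minAreaRect(q[:,:2].astype(np.float32)); print('obj',b.sum(),r,q[:,2].max())
E
```

```text
top table z -0.5743971150743619
board 203.86219331350412 ((530.9713745117188, 232.0502471923828), (230.35165405273438, 230.7598876953125), 19.036020278930664) 
 [[384.5 303.6]
 [459.7  85.4]
 [677.5 160.5]
 [602.2 378.7]]
red 201 px 318.910447761194 178.65671641791045 med [738.1 -65.7  48.8] max z 54.2178323991111
red 211 px 358.50710900473933 268.82464454976304 med [ 519.4 -161.9   45.6] max z 51.25679507468976
red 49 px 20.448979591836736 310.48979591836735 med [433.  574.7 150.4] max z 156.5040156318945
yel 25 px 376.2 198.76 med [ 689.1 -204.3   41.2] max z 45.09849436866375
yel 25 px 375.12 205.88 med [ 672.1 -201.8   40.3] max z 44.734055678476125
yel 26 px 374.34615384615387 212.73076923076923 med [ 655.1 -199.1   40.7] max z 44.872739820346396
yel 246 px 330.6422764227642 271.6341463414634 med [512.2 -94.7  45.3] max z 50.36917009929766
yel 41 px 20.29268292682927 285.4390243902439 med [487.  575.4 151.3] max z 158.85707620542428
yel 9 px 542.0 343.0 med [ 339.7 -608.7   29.3] max z 32.56998422806396
yel 8 px 551.0 349.5 med [ 323.6 -630.4   29.9] max z 33.809313934154034
grn
[... 2536 characters left out ...]
 261.30864197530866 27.54320987654321 med [674.7 624.8   8.1] max z 17.528341501091745
grn 327 px 377.6024464831804 305.46483180428135 med [ 668.5 -210.7   37.3] max z 43.45443000348132
obj 2893 ((469.15313720703125, -151.01211547851562), (170.48178100585938, 199.21742248535156), 7.677592754364014) 51.54174895702215
obj 181 ((641.5569458007812, -197.24969482421875), (41.60403823852539, 16.830730438232422), 89.9111557006836) 41.28757057390146
obj 940 ((415.6791076660156, -347.150146484375), (84.21417999267578, 36.324562072753906), 87.24244689941406) 36.97975733476585
obj 615 ((554.092041015625, -389.65802001953125), (68.77519989013672, 30.179994583129883), 74.96105194091797) 33.37517808010705
```

>>> servo_tool:
  series: [0.89, -0.07, 0, -1, 1, 0.89, -0.07, 0, -1, 1, 0.89, -0.07, 0, -1, 1, 0.89, -0.07, 0, -1, 1, 0.89, -0.07, 0, -1, 1]

```text
time_s: 0.72
ee_pos: [265.0, -508.5, 204.8]
orientation: [-3.141, -0.001, 1.141]
ft_force: [-0.9, -0.9, 0.4]
gripper_width: 93.7
finger_force: 0.0
```

>>> servo_tool:
  series: [0, 0, 0, -0.967, 1, 0, 0, 0, -0.967, 1, 0, 0, 0, -0.967, 1, 0, 0, 0, -0.967, 1, 0, 0, 0, -0.967, 1]

```text
time_s: 1.35
ee_pos: [264.9, -508.8, 205.1]
orientation: [-3.142, -0.001, 1.897]
ft_force: [1.0, 0.6, -0.5]
gripper_width: 93.7
finger_force: 0.0
```

>>> servo_tool:
  series: [1, 0, 0, 0, 1, 1, 0, 0, 0, 1]

```text
time_s: 1.6
ee_pos: [238.0, -429.4, 203.3]
orientation: [3.141, -0.006, 1.896]
ft_force: [-0.4, -1.0, 0.0]
gripper_width: 93.9
finger_force: 0.0
```

>>> servo_tool:
  series: [1, 0, 0, 0, 1, 1, 0, 0, 0, 1]

```text
time_s: 1.85
ee_pos: [212.2, -354.0, 204.1]
orientation: [3.142, -0.003, 1.896]
ft_force: [0.0, -0.2, 0.4]
gripper_width: 94.6
finger_force: 0.0
```

>>> servo_tool:
  series: [1, 0, 0, 0, 1, 1, 0, 0, 0, 1]

```text
time_s: 2.1
ee_pos: [186.4, -278.8, 204.4]
orientation: [3.142, -0.002, 1.896]
ft_force: [-0.7, -0.5, 0.5]
gripper_width: 93.7
finger_force: 0.0
```

>>> servo_tool:
  series: [1, 0, 0, 0, 1, 1, 0, 0, 0, 1]

```text
time_s: 2.35
ee_pos: [160.7, -203.8, 204.6]
orientation: [3.142, -0.0, 1.896]
ft_force: [-0.0, -0.6, 1.1]
gripper_width: 93.7
finger_force: 0.0
```

```bash
python3 -c "
from h import *
o=env.get_obs();print(o['q'],o['ee_pos'],o['orientation'])"
```

```text
[-1.24176796e+00 -5.81678118e-01  2.19732497e+00  6.10314630e-05
  1.52628487e+00 -1.56728901e+00] [ 160.68777279 -203.78301516  204.63136735] [ 3.14153287e+00 -3.39277291e-04  1.89631466e+00]
```

>>> servo_tool:
  series: [1, 0, 0, 0, 1, 1, 0, 0, 0, 1, 1, 0, 0, 0, 1]

```text
time_s: 2.72
ee_pos: [135.5, -130.5, 205.5]
orientation: [3.142, 0.003, 1.898]
ft_force: [0.9, -0.6, 0.8]
gripper_width: 93.6
finger_force: 0.0
```

>>> servo_tool:
  series: [1, 0, 0, 0, 1, 1, 0, 0, 0, 1, 1, 0, 0, 0, 1]

```text
time_s: 3.1
ee_pos: [152.0, -75.9, 202.5]
orientation: [-3.111, -0.031, 1.902]
ft_force: [0.3, 0.8, -0.2]
gripper_width: 94.1
finger_force: 0.0
```

```bash
python3 -c "
from h import *
o=env.get_obs();print(o['q'],o['ee_pos'],o['orientation'])"
```

```text
[-0.94846868 -0.85621749  2.31339047 -0.02038164  1.72273157 -1.28309451] [152.03103913 -75.8502916  202.49770163] [-3.11129749 -0.03095764  1.90225425]
```

>>> servo_tool:
  series: [-1, 0, 0, 0, 1, -1, 0, 0, 0, 1, -1, 0, 0, 0, 1]

```text
time_s: 3.48
ee_pos: [177.1, -152.7, 199.9]
orientation: [-3.111, -0.033, 1.897]
ft_force: [0.6, 0.1, -0.7]
gripper_width: 94.1
finger_force: 0.0
```

>>> servo_tool:
  series: [1, -1, 0, 0, 1, 1, -1, 0, 0, 1, 1, -1, 0, 0, 1, 1, -1, 0, 0, 1]

```text
time_s: 3.98
ee_pos: [97.5, -127.6, 202.9]
orientation: [-3.101, -0.058, 1.898]
ft_force: [-0.1, -0.3, 0.8]
gripper_width: 94.0
finger_force: 0.0
```

>>> servo_tool:
  series: [0.9, -0.5, 0, 0, 1, 0.9, -0.5, 0, 0, 1]

```text
time_s: 4.22
ee_pos: [70.7, -124.7, 205.1]
orientation: [-3.087, -0.11, 1.899]
ft_force: [0.2, -0.6, -0.2]
gripper_width: 94.5
finger_force: 0.0
```

```bash
python3 -c "
from h import *
o=env.get_obs();print(o['q'],o['ee_pos'],o['orientation'])"
```

```text
[-1.48203716 -0.85935762  2.31375619 -0.08041943  1.78070809 -1.82624252] [  70.67426323 -124.70098869  205.07009773] [-3.08746407 -0.11008365  1.89893477]
```

>>> servo_tool:
  series: [1, -0.2, 0, 0, 1, 1, -0.2, 0, 0, 1]

```text
time_s: 4.47
ee_pos: [66.4, -106.2, 211.2]
orientation: [-3.072, -0.161, 1.896]
ft_force: [-0.1, 0.6, -0.1]
gripper_width: 93.8
finger_force: 0.0
```

>>> servo_tool:
  series: [1, -0.2, 0, 0, 1, 1, -0.2, 0, 0, 1]

```text
time_s: 4.72
ee_pos: [65.2, -85.5, 222.5]
orientation: [-3.053, -0.21, 1.892]
ft_force: [-0.5, -0.7, 0.5]
gripper_width: 94.0
finger_force: 0.0
```

>>> servo_tool:
  series: [1, -0.2, -0.4, 0, 1, 1, -0.2, -0.4, 0, 1]

```text
time_s: 4.97
ee_pos: [69.4, -60.9, 275.3]
orientation: [-3.031, -0.252, 1.887]
ft_force: [0.9, 0.4, -1.2]
gripper_width: 94.1
finger_force: 0.0
```

```bash
python3 -c "
from h import *
o=env.get_obs();print(o['q'],o['ee_pos'],o['orientation'])"
```

```text
[-1.26367821 -0.85903952  2.19557534 -0.12723518  2.05243387 -1.63886457] [ 69.40435091 -60.8589237  275.28246523] [-3.03116192 -0.25170518  1.88702322]
```

```bash
cat >> h.py <<'E'
from scipy.spatial.transform import Rotation as Ro
np.set_printoptions(precision=3,suppress=True)
def units(target,o=None):
    o=o or env.get_obs(); R=Ro.from_euler('xyz',o['orientation']).as_matrix()
    return R.T@(np.array(target)-o['ee_pos'])/80
def st():
    o=env.get_obs(); R=Ro.from_euler('xyz',o['orientation']).as_matrix(); print('q',o['q'],'p',o['ee_pos'],'rpy',o['orientation'],'w',o['gripper_width'],'t',o['time_s'],'F',o['ft_force']); return o
E
python3 -c "
from h import *
print(units([107,-293,500]))"
```

```text
[-2.113 -0.832 -3.373]
```

>>> servo_tool:
  series: [-0.7, -0.28, -1, 0, 1, -0.7, -0.28, -1, 0, 1]

```text
time_s: 5.22
ee_pos: [79.9, -137.6, 340.6]
orientation: [-3.031, -0.251, 1.887]
ft_force: [-0.1, 0.4, 1.1]
gripper_width: 93.8
finger_force: 0.0
```

>>> servo_tool:
  series: [-0.7, -0.28, -1, 0, 1, -0.7, -0.28, -1, 0, 1]

```text
time_s: 5.48
ee_pos: [90.3, -213.4, 405.9]
orientation: [-3.031, -0.252, 1.886]
ft_force: [0.7, -0.1, 0.4]
gripper_width: 94.1
finger_force: 0.0
```

>>> servo_tool:
  series: [-0.7, -0.28, -1, 0, 1, -0.7, -0.28, -1, 0, 1]

```text
time_s: 5.72
ee_pos: [100.8, -288.7, 471.0]
orientation: [-3.031, -0.252, 1.886]
ft_force: [0.6, 0.0, -0.3]
gripper_width: 94.0
finger_force: 0.0
```

```bash
python3 -c "
from h import *
st();print(units([107,-293,500]))"
```

```text
q [-1.365 -0.264  1.495 -0.163  2.144 -1.767] p [ 100.76  -288.721  470.975] rpy [-3.031 -0.252  1.886] w 93.99045086732865 t 5.725 F [ 0.602  0.026 -0.284]
[ 0.018  0.016 -0.374]
```

```bash
python3 -c "
from h import *
o=env.get_obs();R=Ro.from_euler('xyz',o['orientation']).as_matrix()
W=[o['ee_pos'],[330,-60,450],[250,300,450],[-110,600,450]]
for a,b in zip(W,W[1:]):
  d=R.T@(np.array(b)-a)/80; n=int(np.ceil(abs(d).max())); print(n,d/n,np.linalg.norm(d)*80/n)
"
```

```text
4 [0.426 0.917 0.077] 81.12650629674187
5 [0.889 0.114 0.218] 73.7563556583431
5 [ 0.961 -0.592  0.315] 93.72299611087986
```

>>> servo_tool:
  series: [0.43, 0.92, 0.08, 0, 1, 0.43, 0.92, 0.08, 0, 1]

```text
time_s: 5.98
ee_pos: [159.0, -228.4, 464.5]
orientation: [-3.032, -0.254, 1.888]
ft_force: [0.4, -0.1, 0.3]
gripper_width: 94.1
finger_force: 0.0
```

>>> servo_tool:
  series: [0.43, 0.92, 0.08, 0, 1, 0.43, 0.92, 0.08, 0, 1]

```text
time_s: 6.22
ee_pos: [216.6, -169.7, 458.9]
orientation: [-3.032, -0.254, 1.89]
ft_force: [-0.2, 0.0, 0.5]
gripper_width: 93.6
finger_force: 0.0
```

>>> servo_tool:
  series: [0.43, 0.92, 0.08, 0, 1, 0.43, 0.92, 0.08, 0, 1]

```text
time_s: 6.48
ee_pos: [274.0, -111.7, 453.4]
orientation: [-3.032, -0.254, 1.891]
ft_force: [0.2, -0.1, 1.1]
gripper_width: 93.6
finger_force: 0.0
```

>>> servo_tool:
  series: [0.43, 0.92, 0.08, 0, 1, 0.43, 0.92, 0.08, 0, 1]

```text
time_s: 6.72
ee_pos: [331.4, -53.9, 447.8]
orientation: [-3.032, -0.255, 1.891]
ft_force: [0.0, -0.8, -0.2]
gripper_width: 94.1
finger_force: 0.0
```

>>> servo_tool:
  series: [0.9, 0.1, 0.2, 0, 1, 0.9, 0.1, 0.2, 0, 1]

```text
time_s: 6.98
ee_pos: [312.5, 18.2, 450.6]
orientation: [-3.033, -0.254, 1.891]
ft_force: [-0.9, -1.0, 0.2]
gripper_width: 94.1
finger_force: 0.0
```

>>> servo_tool:
  series: [0.9, 0.1, 0.2, 0, 1, 0.9, 0.1, 0.2, 0, 1]

```text
time_s: 7.22
ee_pos: [295.4, 89.6, 452.5]
orientation: [-3.033, -0.253, 1.89]
ft_force: [0.4, -0.5, 1.0]
gripper_width: 94.1
finger_force: 0.0
```

>>> servo_tool:
  series: [0.9, 0.1, 0.2, 0, 1, 0.9, 0.1, 0.2, 0, 1]

```text
time_s: 7.48
ee_pos: [278.5, 161.5, 454.2]
orientation: [-3.033, -0.253, 1.89]
ft_force: [-0.1, 0.8, 0.7]
gripper_width: 93.9
finger_force: 0.0
```

>>> servo_tool:
  series: [0.9, 0.1, 0.2, 0, 1, 0.9, 0.1, 0.2, 0, 1]

```text
time_s: 7.72
ee_pos: [261.7, 233.5, 455.8]
orientation: [-3.032, -0.254, 1.889]
ft_force: [0.0, 0.2, -0.5]
gripper_width: 94.3
finger_force: 0.0
```

>>> servo_tool:
  series: [0.9, 0.1, 0.2, 0, 1, 0.9, 0.1, 0.2, 0, 1]

```text
time_s: 7.98
ee_pos: [245.0, 305.4, 457.3]
orientation: [-3.031, -0.253, 1.888]
ft_force: [0.6, -0.8, 0.1]
gripper_width: 94.0
finger_force: 0.0
```

>>> servo_tool:
  series: [0.96, -0.6, 0.3, 0, 1, 0.96, -0.6, 0.3, 0, 1]

```text
time_s: 8.22
ee_pos: [173.1, 363.8, 458.8]
orientation: [-3.032, -0.253, 1.884]
ft_force: [0.5, -0.7, 0.8]
gripper_width: 94.2
finger_force: 0.0
```

>>> servo_tool:
  series: [0.96, -0.6, 0.3, 0, 1, 0.96, -0.6, 0.3, 0, 1]

```text
time_s: 8.48
ee_pos: [100.7, 423.7, 460.2]
orientation: [-3.032, -0.253, 1.885]
ft_force: [-0.0, 0.3, 1.0]
gripper_width: 94.2
finger_force: 0.0
```

>>> servo_tool:
  series: [0.96, -0.6, 0.3, 0, 1, 0.96, -0.6, 0.3, 0, 1]

```text
time_s: 8.72
ee_pos: [28.6, 483.8, 461.3]
orientation: [-3.032, -0.253, 1.885]
ft_force: [0.9, -0.0, -0.1]
gripper_width: 93.9
finger_force: 0.0
```

>>> servo_tool:
  series: [0.96, -0.6, 0.3, 0, 1, 0.96, -0.6, 0.3, 0, 1]

```text
time_s: 8.98
ee_pos: [-43.4, 543.8, 462.2]
orientation: [-3.032, -0.252, 1.885]
ft_force: [0.4, -0.4, -0.4]
gripper_width: 94.1
finger_force: 0.0
```

>>> servo_tool:
  series: [0.96, -0.6, 0.3, 0, 1, 0.96, -0.6, 0.3, 0, 1]

```text
time_s: 9.22
ee_pos: [-115.4, 603.8, 463.1]
orientation: [-3.033, -0.252, 1.884]
ft_force: [0.4, -0.1, 0.7]
gripper_width: 94.1
finger_force: 0.0
```

```bash
python3 -c "
from h import *
st();print(units([-130,800,450]))"
```

```text
q [1.51  0.055 1.221 0.194 1.668 1.221] p [-115.362  603.828  463.092] rpy [-3.033 -0.252  1.884] w 94.050136968744 t 9.225 F [ 0.428 -0.1    0.664]
[2.273 0.661 0.686]
```

>>> servo_tool:
  series: [0.95, 0.25, 0.28, 0, 1, 0.95, 0.25, 0.28, 0, 1]

```text
time_s: 9.48
ee_pos: [-121.4, 686.0, 455.5]
orientation: [-3.032, -0.248, 1.883]
ft_force: [0.1, -0.1, -1.0]
gripper_width: 93.9
finger_force: 0.0
```

>>> servo_tool:
  series: [0.95, 0.25, 0.28, 0, 1, 0.95, 0.25, 0.28, 0, 1]

```text
time_s: 9.72
ee_pos: [-128.4, 767.4, 449.0]
orientation: [-3.031, -0.246, 1.882]
ft_force: [0.2, 0.0, -0.4]
gripper_width: 93.8
finger_force: 0.0
```

>>> servo_tool:
  series: [0.95, 0.25, 0.28, 0, 1, 0.95, 0.25, 0.28, 0, 1]

```text
time_s: 9.98
ee_pos: [-135.9, 848.7, 441.8]
orientation: [-3.03, -0.244, 1.881]
ft_force: [0.3, -0.1, -0.8]
gripper_width: 93.7
finger_force: 0.0
```

>>> servo_tool:
  series: [0.95, 0.25, 0.28, 0, 1, 0.95, 0.25, 0.28, 0, 1]

```text
time_s: 10.22
ee_pos: [-141.0, 897.4, 412.5]
orientation: [-3.031, -0.264, 1.877]
ft_force: [0.5, -0.4, -2.3]
gripper_width: 94.0
finger_force: 0.0
```

>>> servo_tool:
  series: [0.95, 0.25, 0.28, 0, 1, 0.95, 0.25, 0.28, 0, 1]

```text
time_s: 10.48
ee_pos: [-146.0, 931.0, 400.6]
orientation: [-3.043, -0.333, 1.875]
ft_force: [1.0, -0.1, -0.4]
gripper_width: 94.3
finger_force: 0.0
```

```bash
python3 -c "
from h import *
st();print(units([-130,800,450]))"
```

```text
q [1.564 0.869 0.226 0.197 1.755 1.309] p [-145.964  931.015  400.57 ] rpy [-3.043 -0.333  1.875] w 94.26693272313878 t 10.475 F [ 1.012 -0.124 -0.404]
[-1.332 -0.408 -1.079]
```

>>> servo_tool:
  series: [1, 0.2, 0.3, 0, 1, 1, 0.2, 0.3, 0, 1]

```text
time_s: 10.72
ee_pos: [-154.4, 961.5, 378.1]
orientation: [-3.05, -0.384, 1.871]
ft_force: [0.5, 0.1, 0.0]
gripper_width: 94.2
finger_force: 0.0
```

>>> servo_tool:
  series: [1, 0.2, 0.3, 0, 1, 1, 0.2, 0.3, 0, 1]

```text
time_s: 10.98
ee_pos: [-160.9, 989.3, 359.7]
orientation: [-3.057, -0.436, 1.866]
ft_force: [0.0, -0.8, 0.0]
gripper_width: 94.1
finger_force: 0.0
```

>>> servo_tool:
  series: [1, 0.2, 0.3, 0, 1, 1, 0.2, 0.3, 0, 1]

```text
time_s: 11.22
ee_pos: [-165.7, 1014.3, 346.5]
orientation: [-3.064, -0.488, 1.862]
ft_force: [-0.2, -0.2, 0.9]
gripper_width: 94.0
finger_force: 0.0
```

>>> servo_tool:
  series: [1, 0.2, 0.4, 0, 1, 1, 0.2, 0.4, 0, 1]

```text
time_s: 11.48
ee_pos: [-170.8, 1039.1, 331.0]
orientation: [-3.07, -0.539, 1.857]
ft_force: [-0.3, -0.6, -0.6]
gripper_width: 94.3
finger_force: 0.0
```

```bash
python3 -c "
from h import *
st()"
```

```text
q [1.584 0.984 0.225 0.21  1.43  1.302] p [-170.779 1039.068  330.993] rpy [-3.07  -0.539  1.857] w 94.30264287529187 t 11.475 F [-0.327 -0.579 -0.636]
```

>>> servo_tool:
  series: [1, 0.2, 0.4, 0, 1]

```text
time_s: 11.6
ee_pos: [-173.6, 1056.8, 326.6]
orientation: [-3.077, -0.583, 1.854]
ft_force: [0.3, 0.4, 0.5]
gripper_width: 93.6
finger_force: 0.0
```

>>> servo_tool:
  series: [1, 0.2, 0.4, 0, 1]

```text
time_s: 11.72
ee_pos: [-176.0, 1073.0, 321.5]
orientation: [-3.082, -0.624, 1.851]
ft_force: [0.4, 0.1, 0.2]
gripper_width: 94.1
finger_force: 0.0
```

>>> servo_tool:
  series: [1, 0.2, 0.4, 0, 1]

```text
time_s: 11.85
ee_pos: [-177.7, 1087.9, 320.0]
orientation: [-3.088, -0.665, 1.848]
ft_force: [-0.2, 0.2, 0.4]
gripper_width: 94.1
finger_force: 0.0
```

```bash
python3 -c "
from h import *
st()"
```

```text
q [1.589 1.023 0.225 0.222 1.263 1.295] p [-177.669 1087.881  320.014] rpy [-3.088 -0.665  1.848] w 94.09739137122624 t 11.85 F [-0.228  0.237  0.414]
```

```bash
cat >> h.py <<'E'
CY=np.radians(108.9); CO=np.array([527.,246.3,0])
def cw(p,yaw=None,O=None):
    y=CY if yaw is None else yaw; O=CO if O is None else O
    return O+Ro.from_euler('z',y).as_matrix()@np.array(p,float)
def axes(o=None):
    o=o or env.get_obs(); return Ro.from_euler('xyz',o['orientation']).as_matrix()
def knob(th,z=75):
    a=np.arctan2(67,-25)+th; return cw([-85+71.5*np.cos(a),-97+71.5*np.sin(a),z])
def legs(W,R,mx=1):
    for a,b in zip(W,W[1:]):
        d=R.T@(np.array(b)-a)/80; n=int(np.ceil(max(abs(d).max()/mx,np.linalg.norm(d)/1.56/mx))); print(n,'x',np.round(d/n,2),'to',b)
E
python3 -c "
from h import *
o=st();R=axes(o);print(R)
az=lambda v:np.degrees(np.arctan2(v[1],v[0]))
print('z az',az(R[:,2]),'y az',az(R[:,1]),'x',az(R[:,0]))
g=knob(.307)+18.8*R[:,2]; pre=g-110*R[:,2]; print(knob(.307),g,pre)
legs([o['ee_pos'],[-100,560,430],[250,300,450],[400,0,400],pre,g],R)
"
```

```text
q [1.589 1.023 0.225 0.222 1.263 1.295] p [-177.669 1087.881  320.014] rpy [-3.088 -0.665  1.848] w 94.09739137122624 t 11.85 F [-0.228  0.237  0.414]
[[-0.215  0.951 -0.22 ]
 [ 0.757  0.305  0.578]
 [ 0.617 -0.042 -0.786]]
z az 110.86441325847605 y az 17.782870320989097 x 105.88423306941202
[607.311 137.37   75.   ] [603.172 148.231  60.223] [627.392  84.685 146.683]
6 x [-0.73 -0.19 -0.85] to [-100, 560, 430]
4 x [-0.81  0.79 -0.76] to [250, 300, 450]
4 x [-0.91  0.17 -0.52] to [400, 0, 400]
4 x [-0.44  0.79  0.62] to [627.392  84.685 146.683]
2 x [-0.    0.    0.69] to [603.172 148.231  60.223]
```

>>> servo_tool:
  series: [-0.73, -0.19, -0.85, 0, 1, -0.73, -0.19, -0.85, 0, 1]

```text
time_s: 12.1
ee_pos: [-164.1, 999.3, 334.3]
orientation: [-3.087, -0.661, 1.847]
ft_force: [-0.1, 1.2, 2.0]
gripper_width: 94.1
finger_force: 0.0
```

>>> servo_tool:
  series: [-0.73, -0.19, -0.85, 0, 1, -0.73, -0.19, -0.85, 0, 1]

```text
time_s: 12.35
ee_pos: [-151.4, 908.7, 358.8]
orientation: [-3.088, -0.665, 1.848]
ft_force: [1.0, 0.4, 0.2]
gripper_width: 93.6
finger_force: 0.0
```

>>> servo_tool:
  series: [-0.73, -0.19, -0.85, 0, 1, -0.73, -0.19, -0.85, 0, 1]

```text
time_s: 12.6
ee_pos: [-138.3, 821.3, 377.6]
orientation: [-3.089, -0.666, 1.849]
ft_force: [-0.5, 0.4, 0.9]
gripper_width: 94.0
finger_force: 0.0
```

>>> servo_tool:
  series: [-0.73, -0.19, -0.85, 0, 1, -0.73, -0.19, -0.85, 0, 1]

```text
time_s: 12.85
ee_pos: [-125.2, 733.5, 396.2]
orientation: [-3.09, -0.668, 1.849]
ft_force: [-0.4, -0.3, -0.4]
gripper_width: 94.2
finger_force: 0.0
```

>>> servo_tool:
  series: [-0.73, -0.19, -0.85, 0, 1, -0.73, -0.19, -0.85, 0, 1]

```text
time_s: 13.1
ee_pos: [-112.1, 645.5, 414.5]
orientation: [-3.09, -0.668, 1.85]
ft_force: [0.5, 0.7, -0.2]
gripper_width: 94.0
finger_force: 0.0
```

>>> servo_tool:
  series: [-0.73, -0.19, -0.85, 0, 1, -0.73, -0.19, -0.85, 0, 1]

```text
time_s: 13.35
ee_pos: [-99.0, 557.4, 432.6]
orientation: [-3.091, -0.669, 1.85]
ft_force: [0.7, 0.8, -0.2]
gripper_width: 94.0
finger_force: 0.0
```

>>> servo_tool:
  series: [-0.81, 0.79, -0.76, 0, 1, -0.81, 0.79, -0.76, 0, 1]

```text
time_s: 13.6
ee_pos: [-11.6, 492.8, 436.8]
orientation: [-3.094, -0.667, 1.854]
ft_force: [-0.3, 0.2, 0.3]
gripper_width: 93.9
finger_force: 0.0
```

>>> servo_tool:
  series: [-0.81, 0.79, -0.76, 0, 1, -0.81, 0.79, -0.76, 0, 1]

```text
time_s: 13.85
ee_pos: [77.0, 427.8, 441.6]
orientation: [-3.095, -0.665, 1.852]
ft_force: [0.5, 0.8, -0.9]
gripper_width: 94.1
finger_force: 0.0
```

>>> servo_tool:
  series: [-0.81, 0.79, -0.76, 0, 1, -0.81, 0.79, -0.76, 0, 1]

```text
time_s: 14.1
ee_pos: [165.0, 362.7, 446.5]
orientation: [-3.095, -0.663, 1.851]
ft_force: [0.6, 0.3, -0.0]
gripper_width: 94.3
finger_force: 0.0
```

>>> servo_tool:
  series: [-0.81, 0.79, -0.76, 0, 1, -0.81, 0.79, -0.76, 0, 1]

```text
time_s: 14.35
ee_pos: [252.8, 297.5, 451.4]
orientation: [-3.094, -0.662, 1.85]
ft_force: [-0.8, 1.6, -0.1]
gripper_width: 94.2
finger_force: 0.0
```

```bash
python3 -c "
from h import *
o=st();R=axes(o)
g=knob(.307)+18.8*R[:,2]; pre=g-110*R[:,2]
legs([o['ee_pos'],[400,0,400],pre,g],R)
"
```

```text
q [ 0.043 -0.401  1.748  0.679  1.939 -0.046] p [252.83  297.535 451.425] rpy [-3.094 -0.662  1.85 ] w 94.18466888420868 t 14.35 F [-0.814  1.632 -0.105]
4 x [-0.9   0.16 -0.51] to [400, 0, 400]
4 x [-0.44  0.79  0.62] to [626.886  84.765 146.881]
2 x [-0.    0.    0.69] to [603.276 148.215  60.182]
```

>>> servo_tool:
  series: [-0.9, 0.16, -0.51, 0, 1, -0.9, 0.16, -0.51, 0, 1]

```text
time_s: 14.6
ee_pos: [289.3, 222.6, 437.6]
orientation: [-3.09, -0.661, 1.845]
ft_force: [-0.4, 1.0, -0.4]
gripper_width: 93.9
finger_force: 0.0
```

>>> servo_tool:
  series: [-0.9, 0.16, -0.51, 0, 1, -0.9, 0.16, -0.51, 0, 1]

```text
time_s: 14.85
ee_pos: [325.6, 148.5, 424.8]
orientation: [-3.09, -0.661, 1.846]
ft_force: [-1.2, 0.3, 0.3]
gripper_width: 93.6
finger_force: 0.0
```

>>> servo_tool:
  series: [-0.9, 0.16, -0.51, 0, 1, -0.9, 0.16, -0.51, 0, 1]

```text
time_s: 15.1
ee_pos: [362.1, 74.5, 411.8]
orientation: [-3.089, -0.661, 1.846]
ft_force: [0.0, 0.4, -0.1]
gripper_width: 94.3
finger_force: 0.0
```

>>> servo_tool:
  series: [-0.9, 0.16, -0.51, 0, 1, -0.9, 0.16, -0.51, 0, 1]

```text
time_s: 15.35
ee_pos: [398.5, 0.8, 398.6]
orientation: [-3.088, -0.662, 1.846]
ft_force: [-0.5, 0.8, 0.3]
gripper_width: 93.8
finger_force: 0.0
```

>>> servo_tool:
  series: [-0.44, 0.79, 0.62, 0, 1, -0.44, 0.79, 0.62, 0, 1]

```text
time_s: 15.6
ee_pos: [454.8, 24.8, 333.8]
orientation: [-3.086, -0.664, 1.848]
ft_force: [-0.3, 0.5, -0.1]
gripper_width: 94.1
finger_force: 0.0
```

>>> servo_tool:
  series: [-0.44, 0.79, 0.62, 0, 1, -0.44, 0.79, 0.62, 0, 1]

```text
time_s: 15.85
ee_pos: [511.3, 46.8, 270.1]
orientation: [-3.086, -0.664, 1.849]
ft_force: [-0.4, -1.8, 0.2]
gripper_width: 93.6
finger_force: 0.0
```

>>> servo_tool:
  series: [-0.44, 0.79, 0.62, 0, 1, -0.44, 0.79, 0.62, 0, 1]

```text
time_s: 16.1
ee_pos: [568.1, 68.1, 206.5]
orientation: [-3.085, -0.664, 1.849]
ft_force: [-1.5, -0.1, 0.5]
gripper_width: 93.8
finger_force: 0.0
```

>>> servo_tool:
  series: [-0.44, 0.79, 0.62, 0, 1, -0.44, 0.79, 0.62, 0, 1, -0.44, 0.79, 0.62, 0, 1]

```text
time_s: 16.48
ee_pos: [624.1, 88.9, 143.7]
orientation: [-3.085, -0.665, 1.848]
ft_force: [0.2, -0.2, -0.2]
gripper_width: 94.2
finger_force: 0.0
```

```bash
python3 -c "
from h import *
o=st();R=axes(o)
g=knob(.307)+18.8*R[:,2]; pre=g-110*R[:,2]
legs([o['ee_pos'],g],R)
c=cam('wrist'); cv2.imwrite('pics/w1.png',c['frame'][...,::-1]); print(c['T'])
P=pts(c);H=hsv(c);h,s,v=H[...,0].astype(int),H[...,1],H[...,2]
for b in blobs(((h<6)|(h>174))&(s>170)&(v>60),30):
  vv,uu=np.nonzero(b);print(b.sum(),uu.mean(),vv.mean(),onz(c,uu.mean(),vv.mean(),65),np.nanmedian(P[b],0),P[b][:,2].min(),P[b][:,2].max())
"
```

```text
q [-0.275  0.603  1.284  0.52   1.679 -0.629] p [624.074  88.905 143.676] rpy [-3.085 -0.665  1.848] w 94.15248624114248 t 16.475 F [ 0.173 -0.19  -0.236]
2 x [-0.01  0.01  0.65] to [603.109 148.21   60.226]
[[  0.95   -0.261   0.169 649.818]
 [  0.308   0.868  -0.391  35.792]
 [ -0.045   0.423   0.905 324.822]
 [  0.      0.      0.      1.   ]]
512 364.57421875 137.923828125 [606.337 245.335  65.   ] [616.995 194.205 129.07 ] 117.10286380289551 324.8221782123003
566 326.4187279151943 250.4876325088339 [606.922 140.908  65.   ] [608.659 136.073  78.307] 39.285669599795824 90.95502648078795
```

View pics/w1.png

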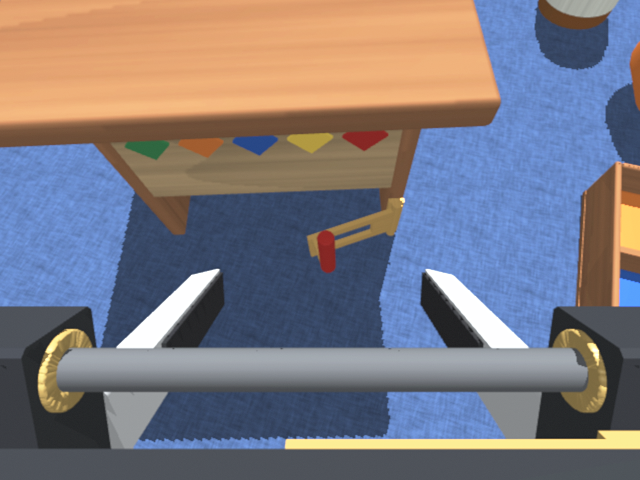

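>>> servo_tool:
  series: [0, 0.01, 0.65, 0, 1, 0, 0.01, 0.65, 0, 1]

```text
time_s: 16.77
ee_pos: [610.7, 119.1, 103.0]
orientation: [-3.081, -0.665, 1.846]
ft_force: [-0.2, 0.2, -0.5]
gripper_width: 94.0
finger_force: 0.0
```

>>> servo_tool:
  series: [0, 0.01, 0.65, 0, 1, 0, 0.01, 0.65, 0, 1, 0, 0.01, 0.65, 0, 0, 0, 0.01, 0.65, 0, 0, 0, 0.01, 0.65, 0, 0, 0, 0.01, 0.65, 0, 0, 0, 0.01, 0.65, 0, 0]

```text
time_s: 17.65
ee_pos: [603.3, 147.6, 62.7]
orientation: [-3.087, -0.663, 1.847]
ft_force: [0.3, 0.2, 0.4]
gripper_width: 47.2
finger_force: 0.0
```

```bash
python3 -c "
from h import *
o=st();R=axes(o)
print('grasp pt',o['ee_pos']-18.8*R[:,2])
for t in np.linspace(.307,1.97,15)[1:]: print(np.round(R.T@(knob(t)-knob(.307))/80,2).tolist())
"
```

```text
q [-0.2    0.648  1.401  0.55   1.501 -0.651] p [603.256 147.567  62.734] rpy [-3.087 -0.663  1.847] w 47.20304308303598 t 17.65 F [0.284 0.172 0.426]
grasp pt [607.391 136.732  77.531]
[-0.06, 0.07, -0.05]
[-0.11, 0.15, -0.1]
[-0.16, 0.24, -0.14]
[-0.19, 0.33, -0.17]
[-0.22, 0.43, -0.19]
[-0.23, 0.54, -0.21]
[-0.24, 0.64, -0.22]
[-0.24, 0.75, -0.23]
[-0.23, 0.85, -0.22]
[-0.2, 0.96, -0.21]
[-0.17, 1.06, -0.19]
[-0.13, 1.15, -0.16]
[-0.08, 1.24, -0.13]
[-0.02, 1.32, -0.09]
```

>>> servo_tool:
  series: [0, 0, 0, 0, 0, 0, 0, 0, 0, 0, 0, 0, 0, 0, 0, 0, 0, 0, 0, 0, 0, 0, 0, 0, 0, -0.06, 0.07, -0.05, 0, 0, -0.11, 0.15, -0.1, 0, 0, -0.16, 0.24, -0.14, 0, 0, -0.19, 0.33, -0.17, 0, 0, -0.22, 0.43, -0.19, 0, 0, -0.23, 0.54, -0.21, 0, 0, -0.24, 0.64, -0.22, 0, 0, -0.24, 0.75, -0.23, 0, 0, -0.23, 0.85, -0.22, 0, 0, -0.2, 0.96, -0.21, 0, 0]

```text
time_s: 19.52
ee_pos: [687.1, 144.4, 62.7]
orientation: [-3.092, -0.654, 1.847]
ft_force: [1.7, -9.1, -0.7]
gripper_width: 10.9
finger_force: 30.0
```

>>> servo_tool:
  series: [0.03, 0.1, 0.02, 0, 0, 0.07, 0.19, 0.05, 0, 0, 0.12, 0.28, 0.08, 0, 0, 0.18, 0.36, 0.12, 0, 0, 0.18, 0.36, 0.12, 0, 0]

```text
time_s: 20.15
ee_pos: [709.9, 172.4, 62.9]
orientation: [-3.096, -0.657, 1.848]
ft_force: [4.5, -3.1, -2.4]
gripper_width: 11.1
finger_force: 29.9
```

```bash
python3 -c "
from h import *
o=st();R=axes(o)
g=o['ee_pos']-18.8*R[:,2];print('grasp pt',g,knob(1.97))
d=g-cw([-85,-97,0]);print(np.hypot(d[0],d[1]),np.degrees(np.arctan2(d[1],d[0]))-108.9+360-110.5)
"
```

```text
q [-0.141  0.836  1.073  0.569  1.582 -0.531] p [709.855 172.435  62.878] rpy [-3.096 -0.657  1.848] w 11.064459030401025 t 20.15 F [ 4.524 -3.093 -2.356]
grasp pt [713.826 161.644  77.752] [709.571 163.995  75.   ]
76.36045271064478 112.76137673717258
```

>>> servo_tool:
  series: [0, 0, 0, 0, 0.5, 0, 0, 0, 0, 0.5, 0, 0, 0, 0, 0.5, 0, 0, 0, 0, 0.5, 0, 0, -0.7, 0, 0.5, 0, 0, -1, 0, 0.5]

```text
time_s: 20.9
ee_pos: [724.8, 127.2, 128.5]
orientation: [-3.092, -0.661, 1.849]
ft_force: [-0.0, 0.1, 0.5]
gripper_width: 47.0
finger_force: 0.0
```

```bash
python3 -c "
from h import *
o=st();R=axes(o)
legs([o['ee_pos'],[640,-60,260],[340,-480,330],[360,-640,330]],R)
"
```

```text
q [-0.195  0.809  0.977  0.558  1.719 -0.51 ] p [724.768 127.213 128.532] rpy [-3.092 -0.661  1.849] w 46.9812734873144 t 20.9 F [-0.017  0.121  0.472]
3 x [-0.18 -0.6  -0.8 ] to [640, -60, 260]
6 x [-0.44 -0.87 -0.48] to [340, -480, 330]
2 x [-0.79 -0.19 -0.6 ] to [360, -640, 330]
```

>>> servo_tool:
  series: [-0.18, -0.6, -0.8, 0, 0.7, -0.18, -0.6, -0.8, 0, 0.7]

```text
time_s: 21.15
ee_pos: [695.5, 63.3, 172.0]
orientation: [-3.092, -0.661, 1.848]
ft_force: [0.4, 1.1, -0.4]
gripper_width: 63.5
finger_force: 0.0
```

>>> servo_tool:
  series: [-0.18, -0.6, -0.8, 0, 0.7, -0.18, -0.6, -0.8, 0, 0.7]

```text
time_s: 21.4
ee_pos: [666.5, 1.5, 214.8]
orientation: [-3.09, -0.661, 1.847]
ft_force: [0.6, -0.8, 1.1]
gripper_width: 65.8
finger_force: 0.0
```

>>> servo_tool:
  series: [-0.18, -0.6, -0.8, 0, 0.7, -0.18, -0.6, -0.8, 0, 0.7]

```text
time_s: 21.65
ee_pos: [638.0, -60.4, 257.9]
orientation: [-3.09, -0.662, 1.847]
ft_force: [0.1, 0.4, 0.3]
gripper_width: 65.8
finger_force: 0.0
```

>>> servo_tool:
  series: [-0.44, -0.87, -0.48, 0, 0.7, -0.44, -0.87, -0.48, 0, 0.7]

```text
time_s: 21.9
ee_pos: [586.8, -129.8, 267.4]
orientation: [-3.087, -0.664, 1.846]
ft_force: [0.7, 0.4, -0.7]
gripper_width: 65.8
finger_force: 0.0
```

>>> servo_tool:
  series: [-0.44, -0.87, -0.48, 0, 0.7, -0.44, -0.87, -0.48, 0, 0.7]

```text
time_s: 22.15
ee_pos: [536.7, -199.9, 278.9]
orientation: [-3.087, -0.664, 1.846]
ft_force: [-0.3, -0.3, 0.1]
gripper_width: 66.0
finger_force: 0.0
```

>>> servo_tool:
  series: [-0.44, -0.87, -0.48, 0, 0.7, -0.44, -0.87, -0.48, 0, 0.7]

```text
time_s: 22.4
ee_pos: [486.7, -270.0, 290.7]
orientation: [-3.088, -0.664, 1.847]
ft_force: [0.6, 0.2, -0.2]
gripper_width: 66.1
finger_force: 0.0
```

>>> servo_tool:
  series: [-0.44, -0.87, -0.48, 0, 0.7, -0.44, -0.87, -0.48, 0, 0.7]

```text
time_s: 22.65
ee_pos: [436.7, -340.1, 302.3]
orientation: [-3.088, -0.663, 1.847]
ft_force: [0.7, 0.9, 0.0]
gripper_width: 66.1
finger_force: 0.0
```

>>> servo_tool:
  series: [-0.44, -0.87, -0.48, 0, 0.7, -0.44, -0.87, -0.48, 0, 0.7]

```text
time_s: 22.9
ee_pos: [386.5, -410.2, 313.8]
orientation: [-3.088, -0.663, 1.847]
ft_force: [-0.2, -0.1, -0.6]
gripper_width: 65.9
finger_force: 0.0
```

>>> servo_tool:
  series: [-0.44, -0.87, -0.48, 0, 0.7, -0.44, -0.87, -0.48, 0, 0.7]

```text
time_s: 23.15
ee_pos: [336.3, -480.3, 325.2]
orientation: [-3.088, -0.663, 1.848]
ft_force: [0.4, 0.2, 0.5]
gripper_width: 65.8
finger_force: 0.0
```

>>> servo_tool:
  series: [-0.79, -0.19, -0.6, 0, 0.7, -0.79, -0.19, -0.6, 0, 0.7]

```text
time_s: 23.4
ee_pos: [347.0, -560.2, 320.3]
orientation: [-3.088, -0.669, 1.848]
ft_force: [0.8, 0.1, -0.4]
gripper_width: 65.7
finger_force: 0.0
```

```bash
python3 -c "
from h import *
o=st();R=axes(o)
legs([o['ee_pos'],[360,-640,330]],R)
"
```

```text
q [-1.162  0.9    0.44   0.045  2.471 -1.432] p [ 347.005 -560.158  320.331] rpy [-3.088 -0.669  1.848] w 65.7270914106898 t 23.4 F [ 0.809  0.071 -0.366]
1 x [-0.71 -0.16 -0.71] to [360, -640, 330]
```

>>> servo_tool:
  series: [-0.8, 0.05, -0.6, 0, 0.7, -0.8, 0.05, -0.6, 0, 0.7]

```text
time_s: 23.65
ee_pos: [355.9, -596.6, 299.2]
orientation: [-3.094, -0.658, 1.85]
ft_force: [0.1, -0.2, -0.9]
gripper_width: 65.6
finger_force: 0.0
```

>>> servo_tool:
  series: [-1, 0.05, -0.6, 0, 0.7]

```text
time_s: 23.78
ee_pos: [355.9, -613.2, 288.2]
orientation: [-3.105, -0.612, 1.855]
ft_force: [-0.6, 1.1, 0.8]
gripper_width: 65.5
finger_force: 0.0
```

>>> servo_tool:
  series: [-1, 0.05, -0.6, 0, 0.7]

```text
time_s: 23.9
ee_pos: [354.3, -628.9, 269.0]
orientation: [-3.113, -0.581, 1.855]
ft_force: [-0.6, 0.1, 0.0]
gripper_width: 65.7
finger_force: 0.0
```

>>> servo_tool:
  series: [-1, 0.05, -0.6, 0, 0.7]

```text
time_s: 24.02
ee_pos: [352.9, -643.7, 251.8]
orientation: [-3.121, -0.55, 1.856]
ft_force: [-0.4, 0.2, 0.1]
gripper_width: 66.0
finger_force: 0.0
```

>>> servo_tool:
  series: [-1, 0.05, -0.6, 0, 0.7]

```text
time_s: 24.15
ee_pos: [351.7, -658.1, 237.0]
orientation: [-3.128, -0.517, 1.856]
ft_force: [-0.4, -0.1, 0.1]
gripper_width: 65.9
finger_force: 0.0
```

>>> servo_tool:
  series: [-1, 0.05, -0.5, 0, 0.7]

```text
time_s: 24.28
ee_pos: [351.2, -673.1, 220.7]
orientation: [-3.136, -0.483, 1.857]
ft_force: [-0.8, -0.3, -0.6]
gripper_width: 65.7
finger_force: 0.0
```

```bash
python3 -c "
from h import *
o=st()"
```

```text
q [-1.216  1.096  0.225  0.035  2.303 -1.486] p [ 351.182 -673.131  220.731] rpy [-3.136 -0.483  1.857] w 65.69838845246592 t 24.275 F [-0.821 -0.34  -0.606]
```

>>> servo_tool:
  series: [-1, 0.05, -0.9, 0, 0.7]

```text
time_s: 24.4
ee_pos: [348.6, -684.2, 219.6]
orientation: [3.141, -0.452, 1.856]
ft_force: [-0.4, -0.6, -0.1]
gripper_width: 65.6
finger_force: 0.0
```

>>> servo_tool:
  series: [-1, 0.05, -0.9, 0, 0.7]

```text
time_s: 24.52
ee_pos: [345.9, -695.9, 224.5]
orientation: [3.134, -0.413, 1.855]
ft_force: [-0.5, 0.3, -0.1]
gripper_width: 66.1
finger_force: 0.0
```

>>> servo_tool:
  series: [-1, 0.05, -0.8, 0, 0.7]

```text
time_s: 24.65
ee_pos: [343.9, -708.2, 226.1]
orientation: [3.128, -0.375, 1.854]
ft_force: [0.2, 0.3, 0.8]
gripper_width: 66.0
finger_force: 0.0
```

>>> servo_tool:
  series: [-1, 0.05, -0.7, 0, 0.7]

```text
time_s: 24.78
ee_pos: [342.6, -721.1, 225.0]
orientation: [3.122, -0.338, 1.853]
ft_force: [-0.3, 0.1, -0.2]
gripper_width: 65.9
finger_force: 0.0
```

>>> servo_tool:
  series: [-1, 0.05, -0.6, 0, 0.7]

```text
time_s: 24.9
ee_pos: [342.0, -734.6, 221.9]
orientation: [3.116, -0.3, 1.852]
ft_force: [0.4, 1.0, 0.3]
gripper_width: 66.0
finger_force: 0.0
```

>>> servo_tool:
  series: [-1, 0.05, -0.5, 0, 0.7]

```text
time_s: 25.02
ee_pos: [342.1, -748.8, 216.9]
orientation: [3.11, -0.262, 1.85]
ft_force: [-0.0, 0.0, 0.5]
gripper_width: 65.8
finger_force: 0.0
```

```bash
python3 -c "
from h import *
o=st()"
```

```text
q [-1.263  1.07   0.225  0.045  2.107 -1.521] p [ 342.136 -748.818  216.918] rpy [ 3.11  -0.262  1.85 ] w 65.76716258588499 t 25.025 F [-0.03   0.033  0.546]
```

>>> servo_tool:
  series: [-1, -0.6, -0.4, 0, 0.7]

```text
time_s: 25.15
ee_pos: [316.2, -771.8, 210.8]
orientation: [3.106, -0.23, 1.854]
ft_force: [-0.3, -0.3, -0.3]
gripper_width: 65.9
finger_force: 0.0
```

>>> servo_tool:
  series: [-1, -0.6, -0.4, 0, 0.7]

```text
time_s: 25.28
ee_pos: [285.4, -795.4, 205.5]
orientation: [3.105, -0.198, 1.849]
ft_force: [0.1, 0.4, -0.1]
gripper_width: 66.1
finger_force: 0.0
```

>>> servo_tool:
  series: [-1, -0.4, -0.4, 0, 0.7]

```text
time_s: 25.4
ee_pos: [265.1, -815.5, 202.4]
orientation: [3.104, -0.16, 1.846]
ft_force: [-0.1, 0.9, -0.3]
gripper_width: 65.7
finger_force: 0.0
```

>>> servo_tool:
  series: [-1, -0.3, -0.4, 0, 0.7]

```text
time_s: 25.52
ee_pos: [251.9, -832.9, 201.6]
orientation: [3.103, -0.121, 1.844]
ft_force: [-0.2, -0.6, -0.2]
gripper_width: 65.6
finger_force: 0.0
```

>>> servo_tool:
  series: [-1, -0.3, -0.3, 0, 0.7]

```text
time_s: 25.65
ee_pos: [239.9, -851.2, 199.1]
orientation: [3.103, -0.079, 1.844]
ft_force: [-0.5, 0.2, -0.7]
gripper_width: 65.8
finger_force: 0.0
```

```bash
python3 -c "
from h import *
o=st()"
```

```text
q [-1.405  1.078  0.225  0.032  1.922 -1.667] p [ 239.917 -851.212  199.11 ] rpy [ 3.103 -0.079  1.844] w 65.76936228589415 t 25.65 F [-0.464  0.228 -0.725]
```

>>> servo_tool:
  series: [-1, -0.3, -0.2, 0, 1]

```text
time_s: 25.78
ee_pos: [228.0, -870.0, 192.8]
orientation: [3.104, -0.039, 1.842]
ft_force: [0.1, -0.2, 0.2]
gripper_width: 72.9
finger_force: 0.0
```

>>> servo_tool:
  series: [-0.95, -0.4, -0.2, 0, 1]

```text
time_s: 25.9
ee_pos: [211.1, -888.6, 188.4]
orientation: [3.105, -0.001, 1.842]
ft_force: [0.3, -1.0, -0.3]
gripper_width: 82.5
finger_force: 0.0
```

>>> servo_tool:
  series: [1, 0, 0, -0.72, 1, 1, 0, 0, -0.72, 1, 1, 0, 0, -0.72, 1, 1, 0, 0, -0.72, 1]

```text
time_s: 26.4
ee_pos: [189.4, -809.9, 189.1]
orientation: [3.109, 0.017, 2.409]
ft_force: [0.0, 0.3, 0.2]
gripper_width: 93.5
finger_force: 0.0
```

>>> servo_tool:
  series: [0.6, 0.6, 0, -0.72, 1, 0.6, 0.6, 0, -0.72, 1, 0.6, 0.6, 0, -0.72, 1, 0.6, 0.6, 0, -0.72, 1]

```text
time_s: 26.9
ee_pos: [196.1, -742.1, 190.8]
orientation: [3.127, 0.023, 2.953]
ft_force: [-0.1, -0.3, -0.5]
gripper_width: 94.3
finger_force: 0.0
```

```bash
python3 -c "
from h import *
o=st();R=axes(o);az=lambda v:np.degrees(np.arctan2(v[1],v[0]))
print('y az',az(R[:,1]),R[:,2])
legs([o['ee_pos'],[672,-201,130]],R)
"
```

```text
q [-1.437  0.633  0.984  0.027  1.531 -2.82 ] p [ 196.059 -742.088  190.798] rpy [3.127 0.023 2.953] w 94.26813102205185 t 26.9 F [-0.136 -0.328 -0.527]
y az 79.20894977000349 [ 0.026  0.01  -1.   ]
8 x [-0.57  0.97  0.12] to [672, -201, 130]
```

>>> servo_tool:
  series: [-0.57, 0.97, 0.12, 0, 1, -0.57, 0.97, 0.12, 0, 1]

```text
time_s: 27.15
ee_pos: [256.5, -672.7, 182.4]
orientation: [3.125, 0.023, 2.954]
ft_force: [0.5, 0.0, 0.3]
gripper_width: 94.0
finger_force: 0.0
```

>>> servo_tool:
  series: [-0.57, 0.97, 0.12, 0, 1, -0.57, 0.97, 0.12, 0, 1]

```text
time_s: 27.4
ee_pos: [316.4, -604.7, 175.5]
orientation: [3.125, 0.023, 2.954]
ft_force: [-0.7, -0.4, -0.3]
gripper_width: 94.2
finger_force: 0.0
```

>>> servo_tool:
  series: [-0.57, 0.97, 0.12, 0, 1, -0.57, 0.97, 0.12, 0, 1]

```text
time_s: 27.65
ee_pos: [375.7, -537.2, 168.2]
orientation: [3.126, 0.023, 2.954]
ft_force: [-0.1, -0.8, 0.5]
gripper_width: 94.0
finger_force: 0.0
```

>>> servo_tool:
  series: [-0.57, 0.97, 0.12, 0, 1, -0.57, 0.97, 0.12, 0, 1]

```text
time_s: 27.9
ee_pos: [435.4, -469.6, 160.9]
orientation: [3.126, 0.023, 2.954]
ft_force: [0.1, 0.4, 0.6]
gripper_width: 94.5
finger_force: 0.0
```

>>> servo_tool:
  series: [-0.57, 0.97, 0.12, 0, 1, -0.57, 0.97, 0.12, 0, 1]

```text
time_s: 28.15
ee_pos: [495.1, -401.9, 153.7]
orientation: [3.126, 0.023, 2.954]
ft_force: [-0.4, 0.5, 0.1]
gripper_width: 94.1
finger_force: 0.0
```

>>> servo_tool:
  series: [-0.57, 0.97, 0.12, 0, 1, -0.57, 0.97, 0.12, 0, 1]

```text
time_s: 28.4
ee_pos: [554.9, -334.1, 146.3]
orientation: [3.126, 0.024, 2.954]
ft_force: [-0.5, 0.1, 0.3]
gripper_width: 94.1
finger_force: 0.0
```

>>> servo_tool:
  series: [-0.57, 0.97, 0.12, 0, 1, -0.57, 0.97, 0.12, 0, 1]

```text
time_s: 28.65
ee_pos: [614.7, -266.3, 139.0]
orientation: [3.126, 0.024, 2.954]
ft_force: [-0.1, 0.1, -0.6]
gripper_width: 94.3
finger_force: 0.0
```

>>> servo_tool:
  series: [-0.57, 0.97, 0.12, 0, 1, -0.57, 0.97, 0.12, 0, 1, -0.57, 0.97, 0.12, 0, 1]

```text
time_s: 29.02
ee_pos: [673.5, -199.0, 131.3]
orientation: [3.126, 0.023, 2.955]
ft_force: [0.4, -0.3, -0.4]
gripper_width: 94.1
finger_force: 0.0
```

```bash
python3 -c "
from h import *
o=st();R=axes(o);az=lambda v:np.degrees(np.arctan2(v[1],v[0]))
print('y az',az(R[:,1]),R[:,2])
c=cam('wrist'); P=pts(c);H=hsv(c);h,s,v=H[...,0].astype(int),H[...,1],H[...,2]
Y=[]
for b in blobs((abs(h-28)<6)&(s>150)&(v>100),60):
  q=P[b]; m=np.median(q,0)
  if np.hypot(m[0]-672,m[1]+201)<60: print('mark',b.sum(),m); Y.append(m)
Y=np.array(Y); g=Y.mean(0); print(g)
if len(Y)==3:
  i=Y[:,0].argsort(); d=Y[i[2]]-Y[i[0]]; print('yaw',np.degrees(np.arctan2(d[1],d[0])))
t=np.array([g[0],g[1],27]); legs([o['ee_pos'],t+18.8*R[:,2]],R)
"
```

```text
q [-0.42   0.516  1.284  0.021  1.323 -1.81 ] p [ 673.541 -198.958  131.321] rpy [3.126 0.023 2.955] w 94.0758848061942 t 29.025 F [ 0.445 -0.264 -0.374]
y az 79.3409180290085 [ 0.025  0.011 -1.   ]
mark 60 [ 685.437 -202.463   40.749]
[ 685.437 -202.463   40.749]
2 x [-0.06 -0.02  0.77] to [ 685.916 -202.251    8.207]
```

>>> servo_tool:
  series: [0.02, -0.02, 0.77, 0, 1, 0.02, -0.02, 0.77, 0, 1]

```text
time_s: 29.32
ee_pos: [666.1, -200.4, 63.8]
orientation: [3.123, 0.009, 2.95]
ft_force: [-1.0, 1.5, 0.0]
gripper_width: 93.9
finger_force: 0.0
```

>>> servo_tool:
  series: [0.02, -0.02, 0.77, 0, 1, 0.02, -0.02, 0.77, 0, 1, 0.02, -0.02, 0.77, 0, 0, 0.02, -0.02, 0.77, 0, 0, 0.02, -0.02, 0.77, 0, 0, 0.02, -0.02, 0.77, 0, 0, 0.02, -0.02, 0.77, 0, 0, 0.02, -0.02, 0.77, 0, 0, 0.02, -0.02, 0.77, 0, 0, 0.02, -0.02, 0.77, 0, 0]

```text
time_s: 30.58
ee_pos: [671.7, -200.8, 8.4]
orientation: [3.125, 0.022, 2.952]
ft_force: [-0.1, 1.2, 1.0]
gripper_width: 42.0
finger_force: 29.6
```

>>> servo_tool:
  series: [0, 0, -0.5, 0, 0, 0, 0, -1, 0, 0]

```text
time_s: 30.82
ee_pos: [667.9, -201.7, 86.9]
orientation: [3.125, 0.018, 2.952]
ft_force: [0.1, -0.3, -1.0]
gripper_width: 42.1
finger_force: 29.5
```

>>> servo_tool:
  series: [0.78, 0.09, 0, 0.41, 0, 0.78, 0.09, 0, 0.41, 0]

```text
time_s: 31.08
ee_pos: [600.0, -179.1, 81.6]
orientation: [3.121, -0.0, 2.625]
ft_force: [-1.1, -0.0, -2.4]
gripper_width: 42.5
finger_force: 29.5
```

>>> servo_tool:
  series: [0.76, -0.16, 0, 0.41, 0, 0.76, -0.16, 0, 0.41, 0]

```text
time_s: 31.32
ee_pos: [540.5, -160.3, 79.8]
orientation: [3.122, -0.007, 2.303]
ft_force: [0.4, -0.1, -1.9]
gripper_width: 42.2
finger_force: 29.5
```

>>> servo_tool:
  series: [0.68, -0.39, 0, 0.41, 0, 0.68, -0.39, 0, 0.41, 0]

```text
time_s: 31.58
ee_pos: [481.4, -141.0, 79.2]
orientation: [3.124, -0.012, 1.981]
ft_force: [0.5, -0.2, -1.4]
gripper_width: 42.5
finger_force: 29.5
```

>>> servo_tool:
  series: [0.52, -0.58, 0, 0.41, 0, 0.52, -0.58, 0, 0.41, 0, 0.52, -0.58, 0, 0.41, 0]

```text
time_s: 31.95
ee_pos: [430.5, -125.7, 82.6]
orientation: [3.116, -0.01, 1.666]
ft_force: [0.8, 0.1, -1.3]
gripper_width: 42.2
finger_force: 29.5
```

```bash
python3 -c "
from h import *
o=st();R=axes(o);az=lambda v:np.degrees(np.arctan2(v[1],v[0]))
print('y az',az(R[:,1]),'want 7.7', R[:,2])
print(units(np.array([433.3,-126.1,32.5])+18.8*R[:,2]))
c=cam('side'); P=pts(c);z=P[...,2]
m=(c['depth']>0)&(z>15)&(z<60)&(P[...,0]>340)&(P[...,0]<640)&(P[...,1]<-40)&(P[...,1]>-300)
c=cam('side'); cv2.imwrite('pics/s2.png',c['frame'][100:480,120:560,::-1])
"
```

```text
q [-0.495  0.071  1.975  0.025  1.08  -0.601] p [ 430.523 -125.738   82.606] rpy [ 3.116 -0.01   1.666] w 42.23975632827796 t 31.95 F [ 0.768  0.057 -1.329]
y az 5.413172696991713 want 7.7 [ 0.024  0.012 -1.   ]
[-0.014  0.018  0.862]
```

View pics/s2.png

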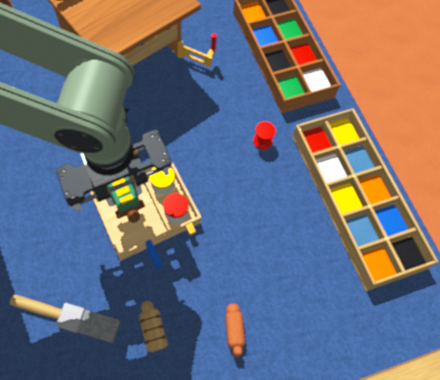

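>>> servo_tool:
  series: [-0.01, 0.02, 0.5, -0.05, 0, -0.01, 0.02, 0.78, -0.05, 0, -0.01, 0.02, 0.86, -0.05, 0, -0.01, 0.02, 0.86, -0.05, 0, -0.01, 0.02, 0.86, -0.05, 0.6, -0.01, 0.02, 0.86, -0.05, 0.6, -0.01, 0.02, 0.86, -0.05, 0.6, -0.01, 0.02, 0.86, -0.05, 0.6]

```text
time_s: 33.05
ee_pos: [435.0, -125.9, 14.8]
orientation: [3.115, -0.008, 1.703]
ft_force: [0.8, -0.5, -0.1]
gripper_width: 56.4
finger_force: 0.0
```

>>> servo_tool:
  series: [0, 0, -0.3, 0, 0.6, 0, 0, -1, 0, 0.6, 0, 0, -1, 0, 0.6]

```text
time_s: 33.42
ee_pos: [436.7, -128.7, 98.9]
orientation: [3.107, -0.002, 1.703]
ft_force: [-0.1, -0.7, -0.5]
gripper_width: 56.0
finger_force: 0.0
```

>>> servo_tool:
  series: [0, 0, -1, 0, 1, 0, 0, -1, 0, 1]

```text
time_s: 33.67
ee_pos: [432.4, -128.5, 177.1]
orientation: [3.111, -0.005, 1.703]
ft_force: [-0.8, 0.3, -0.7]
gripper_width: 73.6
finger_force: 0.0
```

>>> servo_tool:
  series: [0, 0, -1, 0, 1, 0, 0, -1, 0, 1]

```text
time_s: 33.92
ee_pos: [430.5, -129.5, 257.6]
orientation: [3.111, -0.005, 1.703]
ft_force: [0.2, -0.4, 0.5]
gripper_width: 92.3
finger_force: 0.0
```

>>> servo_tool:
  series: [0, 0, -1, 0, 1, 0, 0, -1, 0, 1]

```text
time_s: 34.17
ee_pos: [428.0, -130.2, 337.0]
orientation: [3.111, -0.006, 1.703]
ft_force: [0.5, 0.3, 0.6]
gripper_width: 93.8
finger_force: 0.0
```

```bash
python3 -c "
from h import *
o=st();R=axes(o)
legs([o['ee_pos'],[250,300,420],[-70,560,430],[-70,720,430]],R)
c=cam('side'); P=pts(c);z=P[...,2];H=hsv(c);h,s,v=H[...,0].astype(int),H[...,1],H[...,2]
yel=(abs(h-28)<5)&(s>170)&(v>100)&(c['depth']>0)
for b in blobs(yel,20):
  m=np.median(P[b],0)
  if 350<m[0]<560 and -260<m[1]<0: print(b.sum(),m)
"
```

```text
q [-0.507 -0.166  1.655  0.023  1.632 -0.638] p [ 428.033 -130.225  336.969] rpy [ 3.111 -0.006  1.703] w 93.75021100937843 t 34.175 F [0.544 0.266 0.606]
6 x [ 0.94 -0.24 -0.18] to [250, 300, 420]
4 x [ 0.94 -0.88 -0.05] to [-70, 560, 430]
2 x [0.99 0.13 0.01] to [-70, 720, 430]
480 [513.26  -90.969  45.104]
61 [ 433.41  -109.996   44.102]
64 [ 436.499 -126.855   44.282]
63 [ 439.605 -143.677   44.158]
46 [ 534.338 -203.519   31.221]
```

>>> servo_tool:
  series: [0.68, -0.26, -0.12, -0.05, 1]

```text
time_s: 34.35
ee_pos: [398.7, -79.3, 341.0]
orientation: [3.119, -0.01, 1.739]
ft_force: [-0.1, 1.1, 0.6]
gripper_width: 94.1
finger_force: 0.0
```

>>> servo_tool:
  series: [0.69, -0.23, -0.12, -0.05, 1]

```text
time_s: 34.48
ee_pos: [369.5, -26.3, 350.4]
orientation: [3.119, -0.01, 1.781]
ft_force: [-0.0, 0.9, -0.0]
gripper_width: 94.0
finger_force: 0.0
```

>>> servo_tool:
  series: [0.7, -0.2, -0.12, -0.05, 1]

```text
time_s: 34.6
ee_pos: [341.7, 25.3, 360.1]
orientation: [3.119, -0.008, 1.821]
ft_force: [1.1, 1.4, 0.4]
gripper_width: 93.8
finger_force: 0.0
```

>>> servo_tool:
  series: [0.7, -0.18, -0.12, -0.05, 1]

```text
time_s: 34.72
ee_pos: [313.6, 75.8, 369.8]
orientation: [3.118, -0.006, 1.86]
ft_force: [0.6, 0.3, 0.5]
gripper_width: 93.7
finger_force: 0.0
```

>>> servo_tool:
  series: [0.71, -0.15, -0.12, -0.05, 1]

```text
time_s: 34.85
ee_pos: [285.7, 126.5, 379.4]
orientation: [3.118, -0.004, 1.9]
ft_force: [1.5, 0.9, 0.9]
gripper_width: 94.1
finger_force: 0.0
```

>>> servo_tool:
  series: [0.72, -0.12, -0.12, 0, 1]

```text
time_s: 34.98
ee_pos: [257.8, 177.8, 389.1]
orientation: [3.118, -0.003, 1.899]
ft_force: [0.8, 0.0, -0.1]
gripper_width: 94.0
finger_force: 0.0
```

>>> servo_tool:
  series: [0.72, -0.12, -0.12, 0, 1]

```text
time_s: 35.1
ee_pos: [229.9, 229.1, 398.6]
orientation: [3.117, -0.003, 1.899]
ft_force: [0.6, 0.0, 0.7]
gripper_width: 94.1
finger_force: 0.0
```

>>> servo_tool:
  series: [0.72, -0.12, -0.12, 0, 1]

```text
time_s: 35.22
ee_pos: [202.0, 280.5, 408.1]
orientation: [3.117, -0.002, 1.9]
ft_force: [-0.3, -0.0, -0.5]
gripper_width: 93.7
finger_force: 0.0
```

>>> servo_tool:
  series: [0.72, -0.12, -0.12, 0, 1]

```text
time_s: 35.35
ee_pos: [174.0, 331.8, 417.6]
orientation: [3.117, -0.001, 1.9]
ft_force: [0.6, 0.2, -0.2]
gripper_width: 93.6
finger_force: 0.0
```

>>> servo_tool:
  series: [0.68, -0.36, 0, 0, 1]

```text
time_s: 35.48
ee_pos: [129.6, 374.4, 416.9]
orientation: [3.116, -0.001, 1.899]
ft_force: [0.8, 0.7, -0.4]
gripper_width: 93.8
finger_force: 0.0
```

>>> servo_tool:
  series: [0.68, -0.36, 0, 0, 1]

```text
time_s: 35.6
ee_pos: [84.2, 415.9, 415.8]
orientation: [3.117, 0.0, 1.9]
ft_force: [1.2, 0.6, 1.2]
gripper_width: 94.4
finger_force: 0.0
```

>>> servo_tool:
  series: [0.68, -0.36, 0, 0, 1]

```text
time_s: 35.72
ee_pos: [39.3, 457.9, 415.0]
orientation: [3.116, 0.001, 1.9]
ft_force: [0.8, 0.8, 0.2]
gripper_width: 93.8
finger_force: 0.0
```

>>> servo_tool:
  series: [0.68, -0.36, 0, 0, 1]

```text
time_s: 35.85
ee_pos: [-5.5, 500.0, 414.2]
orientation: [3.116, 0.001, 1.9]
ft_force: [1.0, 1.2, 0.3]
gripper_width: 93.7
finger_force: 0.0
```

>>> servo_tool:
  series: [0.68, -0.36, 0, 0, 1]

```text
time_s: 35.98
ee_pos: [-50.3, 542.2, 413.4]
orientation: [3.116, 0.001, 1.9]
ft_force: [-0.1, 0.1, -0.1]
gripper_width: 93.8
finger_force: 0.0
```

>>> servo_tool:
  series: [0.68, -0.36, 0, 0, 1]

```text
time_s: 36.1
ee_pos: [-95.0, 584.4, 412.6]
orientation: [3.115, 0.002, 1.9]
ft_force: [0.6, 1.3, 0.7]
gripper_width: 93.8
finger_force: 0.0
```

>>> servo_tool:
  series: [0.68, -0.36, 0, 0, 1]

```text
time_s: 36.22
ee_pos: [-139.7, 626.6, 411.8]
orientation: [3.115, 0.002, 1.9]
ft_force: [1.1, 0.2, 0.4]
gripper_width: 94.2
finger_force: 0.0
```

```bash
python3 -c "
from h import *
o=st();R=axes(o)
legs([o['ee_pos'],[-317,793,430]],R,.5)
"
```

```text
q [ 1.67   0.287  1.03  -0.027  1.82   1.334] p [-139.678  626.646  411.815] rpy [3.115 0.002 1.9  ] w 94.16139620090904 t 36.225 F [1.094 0.243 0.449]
6 x [ 0.45 -0.24 -0.04] to [-317, 793, 430]
```

>>> servo_tool:
  series: [0.68, -0.36, -0.05, 0, 1]

```text
time_s: 36.35
ee_pos: [-184.5, 668.8, 414.6]
orientation: [3.115, 0.003, 1.9]
ft_force: [0.9, 0.2, -0.1]
gripper_width: 93.9
finger_force: 0.0
```

>>> servo_tool:
  series: [0.68, -0.36, -0.05, 0, 1]

```text
time_s: 36.48
ee_pos: [-229.3, 711.1, 418.3]
orientation: [3.115, 0.002, 1.9]
ft_force: [0.7, 1.6, 0.7]
gripper_width: 94.3
finger_force: 0.0
```

>>> servo_tool:
  series: [0.68, -0.36, -0.05, 0, 1]

```text
time_s: 36.6
ee_pos: [-269.9, 749.9, 421.8]
orientation: [3.115, 0.002, 1.9]
ft_force: [0.2, 1.1, 1.4]
gripper_width: 94.0
finger_force: 0.0
```

>>> servo_tool:
  series: [0.75, -0.2, 0, 0, 1]

```text
time_s: 36.72
ee_pos: [-296.0, 778.6, 405.9]
orientation: [3.115, -0.024, 1.902]
ft_force: [-10.8, 28.4, 43.0]
gripper_width: 94.0
finger_force: 0.0
```

>>> servo_tool:
  series: [1, -0.1, 0, 0, 1]

```text
time_s: 36.85
ee_pos: [-307.3, 798.0, 379.1]
orientation: [3.117, -0.049, 1.903]
ft_force: [0.2, -0.3, -0.7]
gripper_width: 94.0
finger_force: 0.0
```

>>> servo_tool:
  series: [1, 0, 0, 0, 1]

```text
time_s: 36.98
ee_pos: [-312.4, 820.1, 366.5]
orientation: [3.118, -0.093, 1.904]
ft_force: [0.9, -0.2, 0.5]
gripper_width: 93.9
finger_force: 0.0
```

>>> servo_tool:
  series: [1, 0, 0, 0, 1]

```text
time_s: 37.1
ee_pos: [-316.8, 840.9, 353.9]
orientation: [3.119, -0.134, 1.904]
ft_force: [-0.4, 0.7, -0.1]
gripper_width: 94.3
finger_force: 0.0
```

>>> servo_tool:
  series: [1, 0, 0, 0, 1]

```text
time_s: 37.22
ee_pos: [-321.7, 860.4, 343.1]
orientation: [3.12, -0.175, 1.904]
ft_force: [0.6, 0.5, 0.4]
gripper_width: 93.8
finger_force: 0.0
```

>>> servo_tool:
  series: [1, 0, 0.1, 0, 1]

```text
time_s: 37.35
ee_pos: [-327.2, 880.9, 330.6]
orientation: [3.12, -0.217, 1.905]
ft_force: [0.2, 0.4, -0.5]
gripper_width: 94.0
finger_force: 0.0
```

```bash
python3 -c "
from h import *
o=st()
"
```

```text
q [ 1.837  0.934  0.23  -0.007  1.759  1.503] p [-327.163  880.91   330.632] rpy [ 3.12  -0.217  1.905] w 94.032126106493 t 37.35 F [ 0.217  0.409 -0.526]
```

>>> servo_tool:
  series: [1, 0, 0.1, 0, 1]

```text
time_s: 37.48
ee_pos: [-332.3, 900.0, 319.0]
orientation: [3.121, -0.257, 1.906]
ft_force: [0.3, 0.1, 0.1]
gripper_width: 93.8
finger_force: 0.0
```

>>> servo_tool:
  series: [1, 0, 0.1, 0, 1]

```text
time_s: 37.6
ee_pos: [-337.2, 918.0, 311.1]
orientation: [3.122, -0.299, 1.907]
ft_force: [1.4, -0.0, 0.5]
gripper_width: 94.2
finger_force: 0.0
```

>>> servo_tool:
  series: [1, 0, 0.1, 0, 1]

```text
time_s: 37.72
ee_pos: [-341.9, 935.0, 306.3]
orientation: [3.123, -0.342, 1.908]
ft_force: [-1.1, 0.3, -0.4]
gripper_width: 93.7
finger_force: 0.0
```

>>> servo_tool:
  series: [1, 0, 0.2, 0, 1]

```text
time_s: 37.85
ee_pos: [-347.0, 953.0, 300.3]
orientation: [3.123, -0.386, 1.908]
ft_force: [-0.5, 0.0, 0.1]
gripper_width: 94.1
finger_force: 0.0
```

>>> servo_tool:
  series: [1, 0, 0.2, 0, 1]

```text
time_s: 37.98
ee_pos: [-351.7, 969.4, 294.9]
orientation: [3.124, -0.427, 1.909]
ft_force: [-0.0, -0.5, -0.2]
gripper_width: 94.3
finger_force: 0.0
```

>>> servo_tool:
  series: [1, 0, 0.2, 0, 1]

```text
time_s: 38.1
ee_pos: [-356.0, 984.8, 293.0]
orientation: [3.124, -0.47, 1.91]
ft_force: [0.1, 0.7, -1.1]
gripper_width: 93.8
finger_force: 0.0
```

>>> servo_tool:
  series: [1, 0, 0.3, 0, 1]

```text
time_s: 38.22
ee_pos: [-360.7, 1001.0, 290.4]
orientation: [3.124, -0.514, 1.911]
ft_force: [-0.2, -0.6, -0.1]
gripper_width: 93.8
finger_force: 0.0
```

>>> servo_tool:
  series: [1, 0, 0.3, 0, 1]

```text
time_s: 38.35
ee_pos: [-365.0, 1015.6, 288.1]
orientation: [3.124, -0.555, 1.912]
ft_force: [0.2, -0.4, 0.2]
gripper_width: 93.9
finger_force: 0.0
```

>>> servo_tool:
  series: [1, 0, 0.3, 0, 1]

```text
time_s: 38.48
ee_pos: [-369.0, 1029.1, 289.5]
orientation: [3.125, -0.597, 1.913]
ft_force: [-0.5, 1.0, -0.2]
gripper_width: 93.8
finger_force: 0.0
```

>>> servo_tool:
  series: [1, 0, 0.3, 0, 1]

```text
time_s: 38.6
ee_pos: [-372.7, 1041.6, 293.9]
orientation: [3.125, -0.639, 1.913]
ft_force: [0.2, -0.8, 0.0]
gripper_width: 93.8
finger_force: 0.0
```

```bash
cat >> h.py <<'E'
TY=np.radians(97.7); TO=np.array([464.9,-128.8,0])
def legs1(W,R):
    for a,b in zip(W,W[1:]):
        d=R.T@(np.array(b)-a)/80; n=int(np.ceil(np.linalg.norm(d)/.78)); print(n,'x1row',np.round(d/n,2),'to',b)
E
python3 -c "
from h import *
o=st();R=axes(o);az=lambda v:np.degrees(np.arctan2(v[1],v[0]))
print('z az',az(R[:,2]),'y az',az(R[:,1]),R[:,1])
g=cw([-106,25,30],TY,TO)+18.8*R[:,2]; pre=g-100*R[:,2]; print(g,pre)
legs1([o['ee_pos'],[-30,520,400],[260,150,400],pre,g],R)
"
```

```text
q [1.825 1.043 0.231 0.038 1.23  1.487] p [-372.661 1041.564  293.855] rpy [ 3.125 -0.639  1.913] w 93.78836182894042 t 38.6 F [ 0.229 -0.756  0.049]
z az 108.00533050179219 y az 19.052476449085354 [0.945 0.326 0.014]
[ 450.861 -226.527   14.912] [ 469.302 -283.264   95.167]
11 x1row [-0.48  0.18 -0.5 ] to [-30, 520, 400]
8 x1row [-0.56  0.24 -0.41] to [260, 150, 400]
10 x1row [-0.71  0.07 -0.05] to [ 469.302 -283.264   95.167]
2 x1row [-0.   -0.    0.62] to [ 450.861 -226.527   14.912]
```

>>> servo_tool:
  series: [-0.48, 0.18, -0.5, 0, 0.45]

```text
time_s: 38.72
ee_pos: [-349.5, 1007.1, 286.1]
orientation: [3.127, -0.625, 1.914]
ft_force: [0.8, 1.2, -1.5]
gripper_width: 86.9
finger_force: 0.0
```

>>> servo_tool:
  series: [-0.48, 0.18, -0.5, 0, 0.45]

```text
time_s: 38.85
ee_pos: [-316.9, 958.8, 306.7]
orientation: [3.126, -0.635, 1.914]
ft_force: [0.1, 1.4, 1.4]
gripper_width: 77.4
finger_force: 0.0
```

>>> servo_tool:
  series: [-0.48, 0.18, -0.5, 0, 0.45]

```text
time_s: 38.98
ee_pos: [-285.0, 910.9, 321.5]
orientation: [3.125, -0.639, 1.914]
ft_force: [0.4, 0.2, 1.2]
gripper_width: 67.4
finger_force: 0.0
```

>>> servo_tool:
  series: [-0.48, 0.18, -0.5, 0, 0.45]

```text
time_s: 39.1
ee_pos: [-253.4, 863.6, 331.7]
orientation: [3.125, -0.64, 1.914]
ft_force: [0.7, -0.2, 0.3]
gripper_width: 57.3
finger_force: 0.0
```

>>> servo_tool:
  series: [-0.48, 0.18, -0.5, 0, 0.45]

```text
time_s: 39.22
ee_pos: [-222.1, 816.4, 341.0]
orientation: [3.125, -0.64, 1.913]
ft_force: [1.0, 0.3, 0.6]
gripper_width: 47.5
finger_force: 0.0
```

>>> servo_tool:
  series: [-0.48, 0.18, -0.5, 0, 0.45]

```text
time_s: 39.35
ee_pos: [-190.8, 769.4, 350.2]
orientation: [3.125, -0.64, 1.913]
ft_force: [1.1, -0.6, -0.6]
gripper_width: 42.4
finger_force: 0.0
```

>>> servo_tool:
  series: [-0.48, 0.18, -0.5, 0, 0.45]

```text
time_s: 39.48
ee_pos: [-159.6, 722.4, 359.5]
orientation: [3.126, -0.64, 1.913]
ft_force: [0.7, 0.7, 1.3]
gripper_width: 42.2
finger_force: 0.0
```

>>> servo_tool:
  series: [-0.48, 0.18, -0.5, 0, 0.45]

```text
time_s: 39.6
ee_pos: [-128.3, 675.4, 368.7]
orientation: [3.126, -0.64, 1.913]
ft_force: [0.2, -0.1, 0.5]
gripper_width: 42.4
finger_force: 0.0
```

>>> servo_tool:
  series: [-0.48, 0.18, -0.5, 0, 0.45]

```text
time_s: 39.72
ee_pos: [-97.1, 628.5, 378.0]
orientation: [3.126, -0.641, 1.913]
ft_force: [0.4, 0.2, 0.4]
gripper_width: 42.1
finger_force: 0.0
```

>>> servo_tool:
  series: [-0.48, 0.18, -0.5, 0, 0.45]

```text
time_s: 39.85
ee_pos: [-65.9, 581.5, 387.2]
orientation: [3.127, -0.641, 1.913]
ft_force: [0.3, -0.2, 0.2]
gripper_width: 42.2
finger_force: 0.0
```

>>> servo_tool:
  series: [-0.48, 0.18, -0.5, 0, 0.45]

```text
time_s: 39.98
ee_pos: [-34.7, 534.6, 396.5]
orientation: [3.127, -0.641, 1.913]
ft_force: [1.3, 0.1, 0.2]
gripper_width: 42.3
finger_force: 0.0
```

>>> servo_tool:
  series: [-0.56, 0.24, -0.41, 0, 0.45]

```text
time_s: 40.1
ee_pos: [1.2, 488.9, 397.2]
orientation: [3.126, -0.644, 1.915]
ft_force: [1.3, 0.2, 0.2]
gripper_width: 42.1
finger_force: 0.0
```

>>> servo_tool:
  series: [-0.56, 0.24, -0.41, 0, 0.45]

```text
time_s: 40.22
ee_pos: [37.4, 442.6, 396.1]
orientation: [3.127, -0.643, 1.914]
ft_force: [2.0, 0.4, -0.5]
gripper_width: 42.8
finger_force: 0.0
```

>>> servo_tool:
  series: [-0.56, 0.24, -0.41, 0, 0.45]

```text
time_s: 40.35
ee_pos: [73.6, 396.6, 395.8]
orientation: [3.128, -0.644, 1.913]
ft_force: [1.2, -0.3, -0.6]
gripper_width: 42.5
finger_force: 0.0
```

>>> servo_tool:
  series: [-0.56, 0.24, -0.41, 0, 0.45]

```text
time_s: 40.48
ee_pos: [108.4, 353.2, 395.5]
orientation: [3.128, -0.645, 1.912]
ft_force: [1.2, 0.1, -0.8]
gripper_width: 42.3
finger_force: 0.0
```

>>> servo_tool:
  series: [-0.56, 0.24, -0.41, 0, 0.45]

```text
time_s: 40.6
ee_pos: [144.7, 307.4, 395.4]
orientation: [3.127, -0.646, 1.911]
ft_force: [1.3, 0.2, -0.5]
gripper_width: 42.5
finger_force: 0.0
```

>>> servo_tool:
  series: [-0.56, 0.24, -0.41, 0, 0.45]

```text
time_s: 40.72
ee_pos: [181.4, 261.1, 395.1]
orientation: [3.127, -0.646, 1.91]
ft_force: [2.3, 0.3, -0.9]
gripper_width: 42.4
finger_force: 0.0
```

>>> servo_tool:
  series: [-0.56, 0.24, -0.41, 0, 0.45]

```text
time_s: 40.85
ee_pos: [217.9, 214.8, 394.8]
orientation: [3.127, -0.647, 1.909]
ft_force: [0.6, 1.1, 1.0]
gripper_width: 42.2
finger_force: 0.0
```

>>> servo_tool:
  series: [-0.56, 0.24, -0.41, 0, 0.45]

```text
time_s: 40.98
ee_pos: [254.1, 168.5, 394.2]
orientation: [3.127, -0.647, 1.909]
ft_force: [0.6, 0.3, 0.3]
gripper_width: 42.6
finger_force: 0.0
```

```bash
python3 -c "
from h import *
o=st();R=axes(o)
g=cw([-106,25,30],TY,TO)+18.8*R[:,2]; pre=g-100*R[:,2]
legs1([o['ee_pos'],pre,g],R)
"
```

```text
q [-0.36  -0.457  1.889  0.568  2.075 -0.506] p [254.132 168.517 394.233] rpy [ 3.127 -0.647  1.909] w 42.57799794666007 t 40.975 F [0.554 0.317 0.348]
10 x1row [-0.72  0.07 -0.08] to [ 469.475 -283.772   94.765]
2 x1row [ 0.   -0.    0.62] to [ 450.821 -226.41    15.005]
```

>>> servo_tool:
  series: [-0.72, 0.07, -0.08, 0, 0.45]

```text
time_s: 41.1
ee_pos: [277.0, 123.0, 365.5]
orientation: [3.124, -0.645, 1.912]
ft_force: [-0.1, 0.8, -0.2]
gripper_width: 42.2
finger_force: 0.0
```

>>> servo_tool:
  series: [-0.72, 0.07, -0.08, 0, 0.45]

```text
time_s: 41.22
ee_pos: [297.5, 78.4, 334.6]
orientation: [3.127, -0.647, 1.911]
ft_force: [-0.3, -0.1, 0.7]
gripper_width: 42.0
finger_force: 0.0
```

>>> servo_tool:
  series: [-0.72, 0.07, -0.08, 0, 0.45]

```text
time_s: 41.35
ee_pos: [319.0, 33.7, 305.0]
orientation: [3.127, -0.648, 1.911]
ft_force: [0.5, 1.0, 0.2]
gripper_width: 42.5
finger_force: 0.0
```

>>> servo_tool:
  series: [-0.72, 0.07, -0.08, 0, 0.45]

```text
time_s: 41.48
ee_pos: [340.8, -11.3, 275.4]
orientation: [3.127, -0.648, 1.911]
ft_force: [0.6, -0.2, 0.0]
gripper_width: 42.5
finger_force: 0.0
```

>>> servo_tool:
  series: [-0.72, 0.07, -0.08, 0, 0.45]

```text
time_s: 41.6
ee_pos: [362.7, -56.3, 245.9]
orientation: [3.127, -0.648, 1.911]
ft_force: [0.2, -0.2, 1.1]
gripper_width: 42.4
finger_force: 0.0
```

>>> servo_tool:
  series: [-0.72, 0.07, -0.08, 0, 0.45]

```text
time_s: 41.72
ee_pos: [384.6, -101.3, 216.4]
orientation: [3.127, -0.649, 1.912]
ft_force: [0.5, 0.3, 1.1]
gripper_width: 42.6
finger_force: 0.0
```

>>> servo_tool:
  series: [-0.72, 0.07, -0.08, 0, 0.45]

```text
time_s: 41.85
ee_pos: [406.5, -146.3, 186.9]
orientation: [3.127, -0.649, 1.912]
ft_force: [0.7, 0.5, 0.5]
gripper_width: 42.3
finger_force: 0.0
```

>>> servo_tool:
  series: [-0.72, 0.07, -0.08, 0, 0.45]

```text
time_s: 41.98
ee_pos: [428.5, -191.3, 157.3]
orientation: [3.127, -0.649, 1.912]
ft_force: [0.5, 0.2, 0.9]
gripper_width: 42.4
finger_force: 0.0
```

>>> servo_tool:
  series: [-0.72, 0.07, -0.08, 0, 0.45]

```text
time_s: 42.1
ee_pos: [450.4, -236.3, 127.7]
orientation: [3.127, -0.649, 1.912]
ft_force: [-1.0, -1.2, 1.6]
gripper_width: 42.1
finger_force: 0.0
```

>>> servo_tool:
  series: [-0.72, 0.07, -0.08, 0, 0.45, -0.72, 0.07, -0.08, 0, 0.45]

```text
time_s: 42.35
ee_pos: [470.5, -280.7, 94.1]
orientation: [3.131, -0.656, 1.907]
ft_force: [-0.1, 0.4, -0.7]
gripper_width: 42.1
finger_force: 0.0
```

```bash
python3 -c "
from h import *
o=st();R=axes(o)
g=cw([-106,25,30],TY,TO)+18.8*R[:,2]
print(units(g,o))
c=cam('wrist'); cv2.imwrite('pics/w2.png',c['frame'][...,::-1])
P=pts(c);H=hsv(c);h,s,v=H[...,0].astype(int),H[...,1],H[...,2]
m=(abs(h-107)<9)&(s>180)&(P[...,2]>38)&(P[...,2]<60)&(c['depth']>0)&(np.hypot(P[...,0]-454,P[...,1]+237)<60)
for b in blobs(m,40):
  q=P[b]; r=cv2.minAreaRect(q[:,:2].astype(np.float32)); print(b.sum(),q.mean(0),r)
"
```

```text
q [-0.849  0.676  1.275  0.248  1.8   -1.202] p [ 470.545 -280.704   94.12 ] rpy [ 3.131 -0.656  1.907] w 42.138991727368854 t 42.35 F [-0.086  0.374 -0.664]
[-0.029 -0.022  1.224]
162 [ 457.843 -239.378   43.314] ((458.3218994140625, -230.94593811035156), (43.633296966552734, 10.338326454162598), 83.96443939208984)
```

View pics/w2.png

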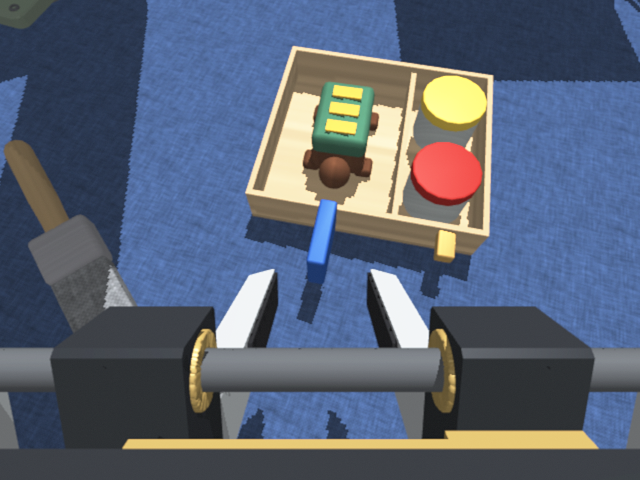

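>>> servo_tool:
  series: [-0.01, 0, 0.61, 0, 0.45, -0.01, 0, 0.61, 0, 0.45]

```text
time_s: 42.65
ee_pos: [461.4, -249.6, 61.3]
orientation: [3.128, -0.653, 1.914]
ft_force: [-0.4, 0.7, 0.0]
gripper_width: 42.1
finger_force: 0.0
```

>>> servo_tool:
  series: [-0.01, 0, 0.61, 0, 0.45, -0.01, 0, 0.61, 0, 0.4, -0.01, 0, 0.61, 0, 0.34, -0.01, 0, 0.61, 0, 0.28, -0.01, 0, 0.61, 0, 0.22, -0.01, 0, 0.61, 0, 0.16, -0.01, 0, 0.61, 0, 0.1, -0.01, 0, 0.61, 0, 0, -0.01, 0, 0.61, 0, 0]

```text
time_s: 43.78
ee_pos: [457.2, -228.2, 23.9]
orientation: [3.121, -0.641, 1.915]
ft_force: [3.0, -4.4, 5.5]
gripper_width: 14.3
finger_force: 28.9
```

```bash
python3 -c "
from h import *
o=st();R=axes(o);az=lambda v:np.degrees(np.arctan2(v[1],v[0]))
g=o['ee_pos']-18.8*R[:,2]; print('y az',az(R[:,1]),'g',g)
Rc=Ro.from_euler('z',CY).as_matrix(); gc=Rc.T@(g-CO); print('cab',gc)
c=cam('side'); P=pts(c);H=hsv(c);h,s,v=H[...,0].astype(int),H[...,1],H[...,2]
yel=(abs(h-28)<5)&(s>170)&(v>100)&(c['depth']>0); red=((h<5)|(h>175))&(s>190)&(v>110)&(c['depth']>0)
for n,m in(('y',yel),('r',red)):
 for b in blobs(m,20):
  q=np.median(P[b],0)
  if 350<q[0]<660 and -260<q[1]<200: print(n,b.sum(),q,'cab',(Rc.T@(q-CO)))
"
```

```text
q [-0.813  0.679  1.436  0.263  1.617 -1.218] p [ 457.249 -228.189   23.874] rpy [ 3.121 -0.641  1.915] w 14.258914240473093 t 43.775 F [ 2.956 -4.449  5.51 ]
y az 18.980421653387772 g [ 460.667 -238.908   38.936]
cab [-437.562  219.924   38.936]
y 475 [512.112 -86.37   45.156] cab [-309.912  121.842   45.156]
y 41 [ 538.133 -199.014   31.049] cab [-424.911  133.712   31.049]
r 457 [ 522.458 -153.088   45.163] cab [-376.384  133.666   45.163]
```

>>> servo_tool:
  series: [0.05, 0.15, 0.04, 0, 0, 0.12, 0.4, 0.09, 0, 0, 0.2, 0.65, 0.15, 0, 0, 0.28, 0.95, 0.21, 0, 0]

```text
time_s: 44.32
ee_pos: [515.0, -175.9, 24.0]
orientation: [3.133, -0.647, 1.913]
ft_force: [-5.5, -4.1, 4.2]
gripper_width: 12.0
finger_force: 30.0
```

>>> servo_tool:
  series: [0.12, 0.25, 0.09, 0, 0, 0.24, 0.5, 0.18, 0, 0, 0.36, 0.75, 0.27, 0, 0, 0.48, 0.98, 0.36, 0, 0]

```text
time_s: 44.82
ee_pos: [574.0, -104.6, 24.0]
orientation: [3.132, -0.645, 1.913]
ft_force: [-3.1, -4.9, 0.1]
gripper_width: 12.0
finger_force: 30.0
```

>>> servo_tool:
  series: [0.15, 0.25, 0.11, 0, 0, 0.3, 0.45, 0.22, 0, 0, 0.4, 0.51, 0.3, 0, 0, 0.4, 0.51, 0.3, 0, 0]

```text
time_s: 45.32
ee_pos: [601.1, -51.8, 24.9]
orientation: [3.126, -0.646, 1.914]
ft_force: [-1.1, 1.4, -6.0]
gripper_width: 11.5
finger_force: 30.0
```

```bash
cat > tr.py <<'E'
from h import *
o=st();R=axes(o);az=lambda v:np.degrees(np.arctan2(v[1],v[0]))
g=o['ee_pos']-18.8*R[:,2]; Rc=Ro.from_euler('z',CY).as_matrix(); gc=Rc.T@(g-CO); print('y az',az(R[:,1]),'cab g',gc)
for n in('side','top'):
    c=cam(n); P=pts(c); C=(P-CO)@Rc; H=hsv(c);h,s,v=H[...,0].astype(int),H[...,1],H[...,2]; ok=c['depth']>0
    for nm,m in(('y',(abs(h-28)<5)&(s>170)&(v>100)&ok),('r',((h<5)|(h>175))&(s>190)&(v>110)&ok)):
        for b in blobs(m,12):
            q=np.median(C[b],0)
            if -500<q[0]<30 and abs(q[1])<260: print(n,nm,b.sum(),q)
    # tray rim: lead and side edges
    rim=ok&(abs(C[...,2]-34)<4)&(abs(h-20)<9)&(s>50)&(C[...,0]>gc[0]+20)&(C[...,0]<min(gc[0]+190,-90))&(abs(C[...,1]-gc[1]+25)<100)
    q=C[rim][:,:2].astype(np.float32)
    if len(q)>50: r=cv2.minAreaRect(q); print(n,'rim',len(q),r)
    if n=='side': cv2.imwrite('pics/tr_%d.png'%(o['time_s']*100),c['frame'][60:420,60:500,::-1])
E
python3 tr.py
```

```text
q [-0.478  0.746  1.317  0.435  1.573 -0.927] p [601.077 -51.85   24.867] rpy [ 3.126 -0.646  1.914] w 11.518631259497505 t 45.325 F [-1.067  1.351 -6.013]
y az 19.137792983914 cab g [-317.393   26.63    39.874]
side y 17 [-141.136 -133.626   43.749]
side y 128 [-172.203  -62.007   45.667]
side y 477 [-453.611 -243.785   23.435]
side y 30 [-294.248  -56.356   33.239]
side r 44 [-135.911 -146.855   73.787]
side r 93 [-427.225 -202.395   23.158]
side rim 102 ((-215.6829833984375, -68.34587860107422), (32.888084411621094, 162.818603515625), 89.478515625)
top y 320 [-461.745 -240.324   22.885]
top y 23 [-223.9     31.075   44.442]
top r 304 [-441.916 -181.869   22.943]
top r 201 [-362.92  -97.88   48.76]
top rim 392 ((-216.4951629638672, 2.2486419677734375), (169.82044982910156, 158.51544189453125), 88.91889953613281)
```

>>> servo_tool:
  series: [0.16, 0.02, 0.12, 0, 0, 0.32, 0.02, 0.24, 0, 0, 0.48, 0.02, 0.36, 0, 0, 0.64, 0.02, 0.48, 0, 0]

```text
time_s: 45.92
ee_pos: [582.1, 8.6, 26.2]
orientation: [3.124, -0.645, 1.914]
ft_force: [0.5, -0.5, -6.2]
gripper_width: 11.9
finger_force: 30.0
```

>>> servo_tool:
  series: [0.16, 0, 0.12, 0, 0, 0.32, 0, 0.24, 0, 0, 0.48, 0, 0.36, 0, 0, 0.64, 0, 0.48, 0, 0]

```text
time_s: 46.42
ee_pos: [561.4, 68.9, 26.2]
orientation: [3.124, -0.645, 1.914]
ft_force: [0.3, -0.9, -4.9]
gripper_width: 12.0
finger_force: 30.0
```

```bash
python3 tr.py | grep -v ' [yr] '
```

```text
q [-0.335  0.623  1.528  0.504  1.436 -0.857] p [561.386  68.908  26.181] rpy [ 3.124 -0.645  1.914] w 12.040004894889572 t 46.425 F [ 0.319 -0.874 -4.935]
y az 19.068484711856154 cab g [-190.265   25.106   41.206]
side rim 154 ((-149.05120849609375, -37.58561706542969), (97.81800079345703, 34.07078170776367), 81.14911651611328)
top rim 205 ((-132.06283569335938, 2.6396026611328125), (168.0844268798828, 67.67971801757812), 86.01769256591797)
```

>>> servo_tool:
  series: [0.16, 0, 0.13, 0, 0, 0.32, 0, 0.26, 0, 0, 0.48, 0, 0.39, 0, 0, 0.64, 0, 0.51, 0, 0, 0.74, 0, 0.58, 0, 0, 0.74, 0, 0.58, 0, 0]

```text
time_s: 47.28
ee_pos: [535.9, 141.0, 24.8]
orientation: [3.125, -0.648, 1.914]
ft_force: [-1.1, 1.9, -3.6]
gripper_width: 11.6
finger_force: 30.0
```

```bash
python3 tr.py | grep -v ' [yr] '
```

```text
q [-0.235  0.571  1.623  0.553  1.36  -0.807] p [535.91  140.966  24.803] rpy [ 3.125 -0.648  1.914] w 11.606886794445227 t 47.275 F [-1.063  1.933 -3.605]
y az 19.130441495584627 cab g [-113.885   25.838   39.794]
```

>>> servo_tool:
  series: [0.03, 0, 0.02, 0, 0, 0.06, 0, 0.05, 0, 0, 0.08, 0, 0.06, 0, 0, 0.08, 0, 0.06, 0, 0]

```text
time_s: 47.88
ee_pos: [535.0, 146.2, 24.7]
orientation: [3.123, -0.644, 1.914]
ft_force: [1.7, -3.4, -2.6]
gripper_width: 11.7
finger_force: 30.0
```

>>> servo_tool:
  series: [0.02, 0, 0.015, 0, 0, 0.04, 0, 0.03, 0, 0, 0.04, 0, 0.03, 0, 0]

```text
time_s: 48.25
ee_pos: [535.2, 148.5, 24.5]
orientation: [3.121, -0.64, 1.915]
ft_force: [2.7, -8.4, -2.0]
gripper_width: 11.8
finger_force: 30.0
```

>>> servo_tool:
  series: [0.02, 0, 0.015, 0, 0, 0.04, 0, 0.03, 0, 0, 0.04, 0, 0.03, 0, 0]

```text
time_s: 48.62
ee_pos: [535.2, 148.8, 24.2]
orientation: [3.12, -0.633, 1.916]
ft_force: [3.9, -18.3, -0.9]
gripper_width: 11.8
finger_force: 30.0
```

>>> servo_tool:
  series: [0, 0, 0, 0, 0.4, 0, 0, 0, 0, 0.4, 0, 0, 0, 0, 0.4, 0, 0, -0.3, 0, 0.4, 0, 0, -0.9, 0, 0.4]

```text
time_s: 49.25
ee_pos: [542.7, 114.6, 81.2]
orientation: [3.13, -0.649, 1.913]
ft_force: [0.3, 0.9, 0.1]
gripper_width: 37.5
finger_force: 0.0
```

```bash
python3 tr.py; python3 -c "
from h import *
o=env.get_obs();R=axes(o)
k=np.array([-135.9+2,-146.9,75.]);k=cw(k);print(k,knob(1.99));k=(k+knob(1.99))/2
g=k+18.8*R[:,2];pre=g-70*R[:,2]
legs1([o['ee_pos'],pre,g],R)
"
```

```text
q [-0.274  0.502  1.583  0.526  1.474 -0.777] p [542.702 114.587  81.214] rpy [ 3.13  -0.649  1.913] w 37.52062998613913 t 49.25 F [0.301 0.883 0.13 ]
y az 19.210892959572224 cab g [-141.057   27.885   96.195]
side y 474 [-454.222 -244.361   23.649]
side r 424 [-364.974  -98.129   47.838]
side r 414 [-433.259 -186.496   23.641]
top y 317 [-461.676 -240.281   22.908]
top r 311 [-441.046 -182.027   23.137]
top r 130 [-366.859 -103.518   49.501]
[709.352 167.203  75.   ] [710.225 165.267  75.   ]
3 x1row [-0.04  0.7  -0.16] to [718.864 137.014 116.051]
2 x1row [ 0.   -0.    0.44] to [706.456 176.964  59.926]
```

>>> servo_tool:
  series: [-0.04, 0.7, -0.16, 0, 0.5]

```text
time_s: 49.48
ee_pos: [596.0, 122.5, 88.8]
orientation: [3.136, -0.65, 1.906]
ft_force: [1.0, -0.7, 0.2]
gripper_width: 44.3
finger_force: 0.0
```

>>> servo_tool:
  series: [-0.04, 0.7, -0.16, 0, 0.5]

```text
time_s: 49.6
ee_pos: [657.3, 131.4, 99.4]
orientation: [3.127, -0.647, 1.912]
ft_force: [1.1, -0.2, 0.8]
gripper_width: 46.9
finger_force: 0.0
```

>>> servo_tool:
  series: [-0.04, 0.7, -0.16, 0, 0.5, -0.04, 0.7, -0.16, 0, 0.5]

```text
time_s: 49.85
ee_pos: [715.9, 140.5, 107.6]
orientation: [3.122, -0.645, 1.917]
ft_force: [0.1, -0.2, -0.1]
gripper_width: 46.9
finger_force: 0.0
```

```bash
python3 -c "
from h import *
o=st();R=axes(o)
c=cam('wrist'); cv2.imwrite('pics/w3.png',c['frame'][...,::-1])
P=pts(c);H=hsv(c);h,s,v=H[...,0].astype(int),H[...,1],H[...,2]
for b in blobs(((h<6)|(h>174))&(s>170)&(v>60)&(c['depth']>0),30):
  vv,uu=np.nonzero(b);q=np.median(P[b],0)
  if abs(q[0]-710)<50 and abs(q[1]-165)<50: print(b.sum(),uu.mean(),vv.mean(),q,onz(c,uu.mean(),vv.mean(),65))
g=knob(1.99)+18.8*R[:,2]; print(units(g,o))
"
```

```text
q [-0.181  0.782  1.061  0.559  1.632 -0.582] p [715.943 140.541 107.637] rpy [ 3.122 -0.645  1.917] w 46.93398233259044 t 49.85 F [ 0.094 -0.194 -0.112]
516 328.531007751938 264.78682170542635 [711.936 165.984  73.452] [710.975 169.098  65.   ]
[0.007 0.028 0.751]
```

View pics/w3.png

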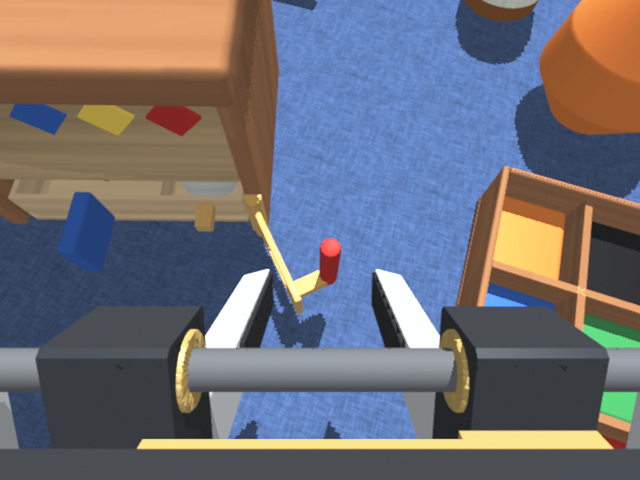

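>>> servo_tool:
  series: [0.01, 0.04, 0.5, 0, 0.5, 0.01, 0.04, 0.73, 0, 0.5, 0.01, 0.04, 0.73, 0, 0.5, 0.01, 0.04, 0.73, 0, 0, 0.01, 0.04, 0.73, 0, 0, 0.01, 0.04, 0.73, 0, 0, 0.01, 0.04, 0.73, 0, 0, 0.01, 0.04, 0.73, 0, 0]

```text
time_s: 50.9
ee_pos: [708.5, 172.7, 64.3]
orientation: [3.118, -0.642, 1.915]
ft_force: [5.6, -1.0, -0.4]
gripper_width: 11.3
finger_force: 30.0
```

```bash
python3 -c "
from h import *
o=st();R=axes(o)
g=o['ee_pos']-18.8*R[:,2]; d=g-cw([-85,-97,0]); th=np.arctan2(d[1],d[0])-CY-np.arctan2(67,-25); th%=2*np.pi; print(g,np.hypot(d[0],d[1]),th)
z=g[2]
T=np.linspace(th,-.01,18)
for i in range(1,10): print(np.round(R.T@(knob(T[i],z)-g)/80,2).tolist())
print()
for i in range(10,18): print(np.round(R.T@(knob(T[i],z)-knob(T[9],z))/80,2).tolist())
"
```

```text
q [-0.141  0.806  1.115  0.571  1.539 -0.59 ] p [708.497 172.676  64.299] rpy [ 3.118 -0.642  1.915] w 11.312664690127779 t 50.9 F [ 5.583 -1.017 -0.431]
[711.873 161.937  79.355] 74.49919220264239 1.9599502823197597
[-0.03, -0.11, -0.02]
[-0.07, -0.19, -0.06]
[-0.11, -0.29, -0.09]
[-0.14, -0.38, -0.11]
[-0.15, -0.48, -0.13]
[-0.16, -0.59, -0.13]
[-0.16, -0.69, -0.14]
[-0.15, -0.79, -0.13]
[-0.13, -0.89, -0.12]

[0.03, -0.1, 0.02]
[0.07, -0.19, 0.05]
[0.12, -0.28, 0.08]
[0.17, -0.35, 0.12]
[0.23, -0.43, 0.16]
[0.3, -0.49, 0.21]
[0.37, -0.54, 0.26]
[0.45, -0.58, 0.32]
```

>>> servo_tool:
  series: [-0.03, -0.09, -0.02, 0, 0, -0.07, -0.17, -0.06, 0, 0, -0.11, -0.27, -0.09, 0, 0, -0.14, -0.36, -0.11, 0, 0, -0.15, -0.46, -0.13, 0, 0, -0.16, -0.57, -0.13, 0, 0, -0.16, -0.67, -0.14, 0, 0, -0.15, -0.77, -0.13, 0, 0, -0.13, -0.87, -0.12, 0, 0]

```text
time_s: 52.02
ee_pos: [647.7, 133.0, 64.3]
orientation: [3.119, -0.636, 1.913]
ft_force: [3.4, -6.8, 0.2]
gripper_width: 11.4
finger_force: 29.9
```

>>> servo_tool:
  series: [0.03, -0.1, 0.02, 0, 0, 0.07, -0.19, 0.05, 0, 0, 0.12, -0.28, 0.08, 0, 0, 0.17, -0.35, 0.12, 0, 0, 0.23, -0.43, 0.16, 0, 0, 0.3, -0.49, 0.21, 0, 0, 0.3, -0.49, 0.21, 0, 0]

```text
time_s: 52.9
ee_pos: [597.0, 153.1, 64.4]
orientation: [3.125, -0.646, 1.914]
ft_force: [-0.0, -2.4, 1.3]
gripper_width: 11.2
finger_force: 30.0
```

```bash
python3 -c "
from h import *
o=st();R=axes(o)
g=o['ee_pos']-18.8*R[:,2]; d=g-cw([-85,-97,0]); th=np.arctan2(d[1],d[0])-CY-np.arctan2(67,-25); th%=2*np.pi; print(g,np.hypot(d[0],d[1]),th)
z=g[2]
for t in(.15,.08,0,-.05): print(t,np.round(R.T@(knob(t,z)-g)/80,3).tolist(),np.round(R.T@(knob(t,z)-knob(th,z))/80,3).tolist())
"
```

```text
q [-0.195  0.609  1.452  0.557  1.454 -0.706] p [596.952 153.1    64.409] rpy [ 3.125 -0.646  1.914] w 11.193152026941283 t 52.9 F [-0.009 -2.354  1.296]
[600.476 142.348  79.422] 71.55515871526474 0.18872368320293997
0.15 [0.024, -0.017, 0.018] [0.024, -0.017, 0.018]
0.08 [0.069, -0.045, 0.051] [0.069, -0.045, 0.051]
0 [0.122, -0.072, 0.091] [0.122, -0.073, 0.091]
-0.05 [0.156, -0.087, 0.116] [0.156, -0.087, 0.116]
```

>>> servo_tool:
  series: [0.024, -0.017, 0.018, 0, 0, 0.069, -0.045, 0.051, 0, 0, 0.122, -0.072, 0.091, 0, 0, 0.156, -0.087, 0.116, 0, 0, 0.156, -0.087, 0.116, 0, 0]

```text
time_s: 53.52
ee_pos: [587.6, 163.5, 64.4]
orientation: [3.121, -0.64, 1.915]
ft_force: [1.3, -7.4, 3.7]
gripper_width: 10.9
finger_force: 29.9
```

>>> servo_tool:
  series: [0.03, -0.01, 0.02, 0, 0, 0.06, -0.02, 0.045, 0, 0, 0.06, -0.02, 0.045, 0, 0]

```text
time_s: 53.9
ee_pos: [587.6, 163.7, 64.3]
orientation: [3.117, -0.63, 1.915]
ft_force: [4.8, -20.2, 3.8]
gripper_width: 11.2
finger_force: 29.8
```

```bash
python3 -c "
from h import *
o=st();R=axes(o)
g=o['ee_pos']-18.8*R[:,2]; d=g-cw([-85,-97,0]); th=np.arctan2(d[1],d[0])-CY-np.arctan2(67,-25); print(g,np.hypot(d[0],d[1]),th%(2*np.pi))
c=cam('side'); cv2.imwrite('pics/s4.png',cv2.resize(c['frame'][40:240,160:400,::-1],None,fx=3,fy=3))
"
```

```text
q [-0.178  0.581  1.492  0.557  1.421 -0.699] p [587.573 163.73   64.275] rpy [ 3.117 -0.63   1.915] w 11.177802875406934 t 53.9 F [  4.792 -20.168   3.814]
[590.875 153.147  79.459] 70.86605048863693 6.268860576396334
```

View pics/s4.png

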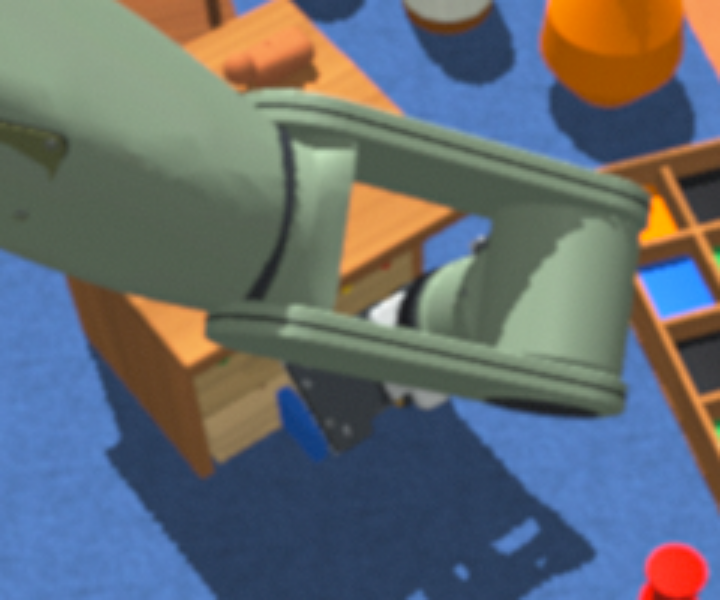

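>>> servo_tool:
  series: [0, 0, 0, 0, 0.4, 0, 0, 0, 0, 0.4, 0, 0, 0, 0, 0.4, 0, 0, -0.3, 0, 0.4, 0, 0, -0.9, 0, 0.4]

```text
time_s: 54.58
ee_pos: [593.4, 130.8, 120.0]
orientation: [3.131, -0.649, 1.913]
ft_force: [0.7, 0.5, 0.4]
gripper_width: 37.7
finger_force: 0.0
```

>>> servo_tool:
  series: [0, 0, -0.7, 0, 0.4, 0, 0, -1, 0, 0.4, 0, 0, -1, 0, 0.4]

```text
time_s: 54.95
ee_pos: [612.4, 82.7, 187.2]
orientation: [3.12, -0.643, 1.916]
ft_force: [-1.1, 1.0, -0.1]
gripper_width: 37.3
finger_force: 0.0
```

```bash
python3 -c "
from h import *
o=st()
c=cam('wrist'); cv2.imwrite('pics/w5.png',c['frame'][...,::-1]); Rc=Ro.from_euler('z',CY).as_matrix()
P=pts(c);C=(P-CO)@Rc;H=hsv(c);h,s,v=H[...,0].astype(int),H[...,1],H[...,2];ok=c['depth']>0
for nm,m in(('r',((h<6)|(h>174))&(s>170)&(v>60)&ok),('b',(abs(h-110)<10)&(s>190)&ok&(C[...,2]>25)),('y',(abs(h-22)<7)&(s>130)&ok&(C[...,2]>8)&(C[...,2]<48))):
 for b in blobs(m,30):
  q=C[b];md=np.median(q,0)
  if -160<md[0]<-60 and abs(md[1])<130: print(nm,b.sum(),md,q.min(0),q.max(0))
"
```

```text
q [-0.292  0.505  1.327  0.522  1.692 -0.668] p [612.378  82.712 187.171] rpy [ 3.12  -0.643  1.916] w 37.286575012521574 t 54.95 F [-1.14   1.012 -0.121]
r 400 [-111.116  -30.192   78.116] [-112.797  -35.861   38.569] [-102.765  -25.499   91.226]
y 721 [-83.282 -71.142  32.693] [-91.952 -99.483   8.606] [-72.898 -36.45   47.896]
```

View pics/w5.png

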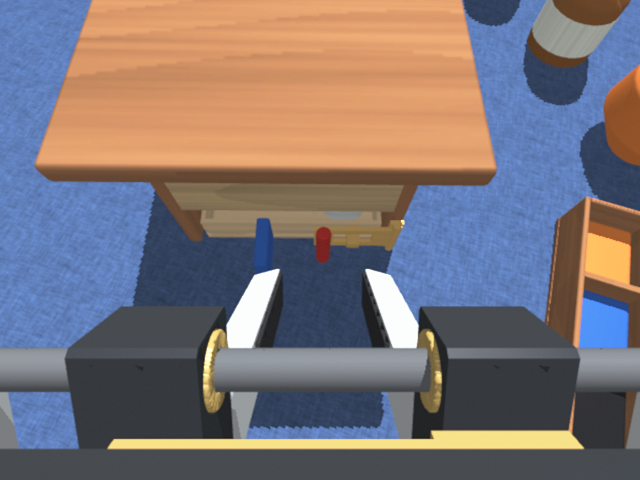

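```bash
python3 -c "
from h import *
c=cam('wrist'); Rc=Ro.from_euler('z',CY).as_matrix(); C=(pts(c)-CO)@Rc;ok=c['depth']>0
for lo,hi in((32,80),(-10,12),(-25,-12)):
  m=ok&(C[...,2]>10)&(C[...,2]<30)&(C[...,1]>lo)&(C[...,1]<hi)&(C[...,0]<-40)&(C[...,0]>-100)
  print(lo,hi,m.sum(),np.median(C[m][:,0]))
m=ok&(C[...,2]>38)&(C[...,2]<50)&(C[...,1]>12)&(C[...,1]<38)&(C[...,0]>-140)&(C[...,0]<-80); print('fin',m.sum(),np.percentile(C[m],[2,50,98],axis=0))
"
```

```text
32 80 413 -71.48676912805142
-10 12 198 -71.40068018692787
-25 -12 119 -71.43463451776731
fin 617 [[-118.486   18.33    39.331]
 [-101.068   23.788   45.953]
 [ -80.736   29.887   47.479]]
```

```bash
python3 -c "
from h import *
print(env.sign_off())"
```

```text
the job is handed in; nothing more can be done
None
```

Job handed in at about 55 s: the hasp was swung out past square, the turtle stands in the free compartment, the tray measures home and square in the bay, and the hasp is shut over the catch; the fish, armadillo and spool were not touched, but I had no clear last view of the two tins inside the bay.

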